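Gauge the sag of a model suspension spring

ROBOT

A 6-joint arm with a two-finger parallel gripper is mounted at the origin on the work surface. World frame = base frame: x ahead of the robot, y to its left, z up, the work surface at z = 0. Lengths are in m, angles in rad, forces in N, time in s.
With the tool pointing down it reaches from about 0.375 to 0.9 m from the base axis. Payload 3.1 kg.
Tool frame: the origin (TCP) lies on the centre line of the jaws, within the pads' length; the fingertips stand 25 mm ahead of it and the grasp point (between the pads) lies 6 mm ahead of it (robot.nose_length is the y of the fingertips in the tool frame, in m); y points along the fingers, z is the direction in which the jaws open and shut, and the axes are right-handed (so a half turn about y gives the same grasp; the last joint's range is limited). The gripper opens to 87 mm and grips with 3 to 60 N. Pads are 19 mm wide; open, the fingers measure 117 mm over their backs; the gripper's body (75 mm by 190 mm) begins 51 mm behind the grasp point.
Start: joints at [0.957, 0.527, 1.433, -0, 1.181, -0.178], TCP at [0.264, 0.567, 0.248] pointing down, gripper open.
Joint ranges: [-3.08, 3.08], [-0.75, 2.2], [0.22, 2.44], [-1.43, 4.57], [0, 2.65], [-2.85, 2.85]. Speed limits (rad/s): [2.79, 2.79, 3.14, 3.14, 3.14, 3.14].

INTERFACE

Orientations are given as a unit quaternion [x, y, z, w].
In Python, from rig import robot, eyes, ticket gives the robot as it stands.
- The arm moves only by the tool play_rows, never from a script. Its argument "series" is a list of rows, each a list of 7 numbers: the opening, from 0 (shut) to 1 (fully open), then the shift along the tool's x, y, z scaled (see below), then the turn, a rotation vector about the tool's x, y, z scaled (see below). In form: [[claw, dx, dy, dz, ax, ay, az], ...]. A call has 1 to 12 rows; each row shifts and turns the commanded pose from where the row before left it, along the tool's axes as they then stand; what a row does not reach is not made up. The controller multiplies each number of a shift by 100 mm and each number of a turn by 180 degrees. A row lasts 1/12 s, in which the tool goes at most 41.7 mm and 7.16 degrees, less where a joint would pass 70% of its speed; a pose out of reach is approached as far as the arm can. A call with a number of a shift or a turn outside -1 to 1 is refused whole. A call with a gripper value outside its range is refused whole. The fingers move at their own pace and stop on an object; "grip_force" is the grip in N (left out, the last holds). Time passes only in rows, so rows that do not move let the fingers close. It gives the time, the measured TCP pose, the force and the opening at its end, in the units of the state.
- robot.get_obs(): the state, without advancing time (a new reading comes with each control period).
- eyes.camera(name): name is "side" or "top" or "wrist"; returns the picture (400x640x3 uint8, red, green, blue); there is no depth.
- eyes.camera_params(name): a dict with "K" (3x3 intrinsics, pixels), "rvec" (rotation vector, rad) and "tvec" (3), from world to camera coordinates, as OpenCV has them. Camera axes: x right, y down, z forward; pixel columns grow to the right and rows downward; lengths in m; the calibration is good to about 2 mm. The wrist camera is an equidistant fisheye: a pixel r from the principal point sees the ray r / f radians off the axis. A picture is of the moment at which its call begins: read the wrist's pose just before it. camera_params takes no time and is no camera call; for the wrist camera it gives the pose at the moment of the call.
- ticket.hand_in(): hands the job in, once; it reports no verdict.
The state is a dict: "time": time; "q": joint angles; "joint_velocities": joint speeds; "joint_torque": joint torques, N m; "position": TCP position; "tool_rot": TCP orientation; "ft_force": force on the tool from outside, world axes, zero at the start; "moment": the same for the moment, N m; "grip_width": finger opening in m.
Only numpy, scipy, OpenCV 4.12 (cv2) and the standard library are available. Lean on these libraries where they do the work, as an engineer would, in place of code of your own. Each camera call takes 0.05 s, during which the arm holds its last target.

TASK

Load the spring tester by gently standing the largest of the three check weights upright in the middle of its round pan, and let go of it. Then take the collared gauge rod from its wooden rest, slide it down the sloping guide tube until the collar stops against the mouth, and draw it right out again. Finish while still holding the rod in the gripper, level and still, with its tip just above the middle of the white reading plate and the rod touching nothing else; leave the weight on the pan and the other things where they are.

Things in the scene. Friction and masses are not known exactly. Their poses are not given: they have to be found in the camera images.
- weight_large: the largest of three steel check weights: plain cylinder 40 mm diameter and 46 mm high with a small knob (20 mm diameter) on top, 60 mm high in all, about 0.46 kg. Origin at the centre of its underside, z up.
- pan_top (a point): centre of the top face of the spring tester's flat round pan, 72 mm diameter, 75 mm above the bench when empty. It is guided and only moves straight down, on a spring of about 380 N/m, so it sinks about 12 mm under the large weight. The point moves with the pan. A downward force of about 9 N would bottom it.
- pan (a joint): how far the pan is pushed down, in m: 0 empty, about 0.012 under the large weight, bottom stop at 0.025
- tester: spring tester, fixed to the bench: grey base plate 150 (its x) x 200 (its y) x 14 mm with the sprung pan on its +y half (x 0, y +55 mm) and the guide tube on its -y half (y -55 mm). Origin at the centre of the underside, z up. The tube slopes up towards the tester's +x.
- guide_tube: steel guide tube of the tester, fixed, sloping 35 degrees up from level. Origin at the centre of its mouth (the upper rim, about 85 mm above the bench); its z axis points out of the mouth along the bore, so the rod goes in along -z. Straight bore 11 mm diameter, 80 mm long in all, open at the foot; over the last 18 mm it flares to a funnel of 19 mm inside and 27 mm outside diameter at the rim.
- gauge: gauge rod, about 0.15 kg: square aluminium handle 14 x 14 x 80 mm, then a round collar 26 mm diameter and 8 mm thick, then a round steel probe 8 mm diameter and 70 mm long with dark rings near its tip. Origin at the middle of the handle on the rod's axis; x runs along the rod towards the tip, z is up while it lies in the rest. Handle from x -40 to +40 mm, collar +40 to +48, tip at +118; it balances at about x +11 mm.
- gauge_tip (a point): end point of the gauge rod's probe
- gauge_collar (a point): centre of the collar's front face (towards the tip), which meets the tube's rim when the rod is fully in
- gauge_rest: wooden rest, fixed: base 150 x 50 x 12 mm with two notched uprights 12 mm thick and 36 mm wide, 64 mm high, at its x -68 mm (carries the end of the handle) and x +62 mm (carries the probe); 118 mm free between them. Origin at the centre of its underside, x along the rod towards the tip. The rod lies in the notches with its axis 55 mm above the bench and its origin at the rest's x -40 mm, the handle's flat sides upright, and lifts straight up.
- reading_stand: reading stand, fixed: round foot, thin stem and a square white plate 70 x 70 x 5 mm with ticks; origin at the centre of its underside, z up
- plate_top (a point): centre of the white plate's upper face, 70 mm above the bench
- weight_medium: medium check weight, steel, 32 mm diameter, 34 mm body height; not needed. Origin at the underside's centre.
- weight_small: small check weight, steel, 24 mm diameter, 26 mm body height; not needed. Origin at the underside's centre.
- paint_tin: closed tin, 80 mm diameter, 85 mm tall; bystander. Origin at the underside's centre.
- glue_bottle: white bottle, 40 mm diameter, 100 mm tall; bystander. Origin at the underside's centre.
- screwdriver: screwdriver lying on the bench, 160 mm long; bystander
- model_wheel: rubber model wheel lying flat, 54 mm diameter, 24 mm thick; bystander. Origin at the underside's centre.
- vee_block: steel vee block 50 x 40 x 36 mm; bystander. Origin at the underside's centre.
There are look-alikes about, which are no part of the job. Of the things shaped like the gauge, the aluminium one is meant.

How it is judged:
On the way, in this order (a step that is already met when the one before it is completed fails the run):
1. the large weight stands centred on the pan, released, and the pan has sunk under it (horizontal distance between weight_large and pan_top below 0.01 m and angle between weight_large's own z axis and vertical below 0.1 rad and contact force between weight_large and tester above 2.5 N and value of joint pan between 0.008 and 0.016 m and contact force between the fingers and weight_large below 0.05 N), for 0.3 s.
2. the held gauge rod is in the guide tube with its collar against the mouth (distance between gauge_collar and guide_tube below 0.005 m and angle between the x axis of gauge and the z axis of guide_tube, either way round below 0.12 rad and z of gauge_tip in the frame of guide_tube below -0.066 m and contact force between the fingers and gauge above 1 N), for 0.1 s.
3. the rod is drawn right out of the tube, still held (distance between gauge_tip and guide_tube above 0.01 m and z of gauge_tip in the frame of guide_tube above 0.004 m and contact force between the fingers and gauge above 1 N), for 0.1 s.
At the end, for the whole second after the job is handed in: Rod held still, level within 8 degrees, tip within 25 mm sideways of the plate's centre and 8 to 60 mm above it, touching no stand, rest or tester; the large weight upright, released, within 10 mm of the pan's centre, pan sunk 8 to 16 mm (all of step 1 and contact force between the fingers and gauge above 1 N and horizontal distance between gauge_tip and plate_top below 0.025 m and z of gauge_tip in the frame of reading_stand between 0.078 and 0.13 m and angle between gauge's own x axis and vertical between 1.431 and 1.711 rad and linear speed of gauge below 0.02 m/s and contact force between gauge and reading_stand below 0.05 N and contact force between gauge and gauge_rest below 0.05 N and contact force between gauge and tester below 0.05 N); the arm keeps its last pose, push and grip.
It fails at once if the pan is slammed or pushed to its bottom stop (value of joint pan above 0.0235 m).
It fails at once if another thing on the bench is shifted by more than 25 mm (distance of any of weight_medium, weight_small, paint_tin, glue_bottle, screwdriver, model_wheel, vee_block from where it was at the start of the episode above 0.025 m).
It also fails if it takes over 64 s, if anything falls off the work surface, if the arm or the gripper's body presses on something with over 40 N, if the wrist force passes 120 N, or if a joint passes its speed limit or range.

## Working session

There is one attempt and no reset: what is moved stays moved. The work goes in short steps, Python scripts to look and compute and a tool call to move; the robot and the scene stay as the last step left them, time stands still between calls to the robot, and variables do not carry over. Pictures are saved under pics/ and viewed, and the job is handed in when it is done.

Besides the shell and the picture viewer there is one more tool, called after "Request:" by a JSON object that holds its "name" and its "arguments". play_rows: Moves the arm, as the interface text tells. Its arguments: {"type":"object","properties":{"series":{"type":"array","items":{"type":"array","items":{"type":"number"}}},"grip_force":{"type":"number"}},"required":["series"]}

```bash
ls; mkdir -p pics
python3 - <<'E'
from rig import robot, eyes, ticket
import cv2
print(robot.get_obs(), robot.nose_length)
for n in ["side","top","wrist"]:
    p=eyes.camera_params(n); print(n,p)
    cv2.imwrite(f"pics/{n}0.png",eyes.camera(n)[:,:,::-1])
E
```

```text
pics
{'time': 0.0, 'q': array([ 9.56498278e-01,  5.28443637e-01,  1.43389931e+00, -7.94250359e-06,
        1.18140955e+00, -1.78507010e-01]), 'joint_velocities': array([0.00022686, 0.00031797, 0.00083351, 0.00118725, 0.00160349,
       0.00118948]), 'joint_torque': array([ 8.26473879e-04, -4.40050292e+01, -1.76597178e+01,  6.34914148e-02,
        5.83246630e-02, -1.48025256e-04]), 'position': array([0.26340936, 0.56602846, 0.24658638]), 'tool_rot': array([ 0.69109216, -0.15315039,  0.15256551, -0.68968134]), 'ft_force': array([-0.91028723, -0.00846536,  0.21103364]), 'moment': array([-0.06481502,  0.0687481 ,  0.0408483 ]), 'grip_width': 0.08745469395819752} 0.025
side {'K': array([[480.1572993 ,   0.        , 319.75988917],
       [  0.        , 480.1572993 , 206.45383246],
       [  0.        ,   0.        ,   1.        ]]), 'rvec': array([ 2.33960437, -0.36101529,  0.12606442]), 'tvec': array([-0.52257176,  0.14193565,  1.40908228])}
top {'K': array([[421.04520055,   0.        , 312.08908235],
       [  0.        , 421.04520055, 198.05740373],
       [  0.        ,   0.        ,   1.        ]]), 'rvec': array([ 2.14685268, -2.08328501,  0.21029163]), 'tvec': array([-0.06567328,  0.52243273,  1.40417647])}
wrist {'K': array([[309.70691629,   0.        , 320.63366205],
       [  0.        , 309.70691629, 197.46586862],
       [  0.        ,   0.        ,   1.        ]]), 'rvec': array([-2.44059107, -1.5553045 , -0.21773392]), 'tvec': array([-0.62450826, -0.0342419 ,  0.39142854])}
```

View pics/side0.png

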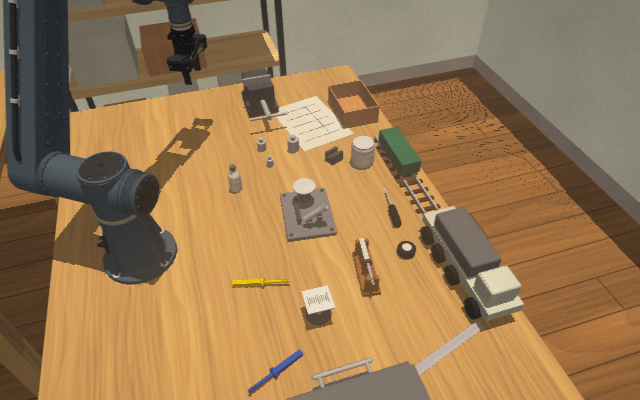

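View pics/top0.png

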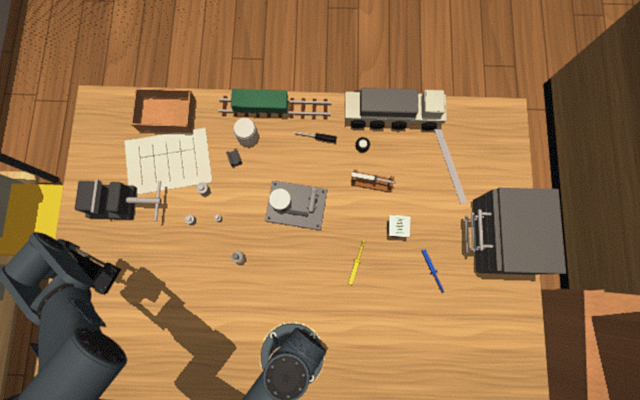

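View pics/wrist0.png

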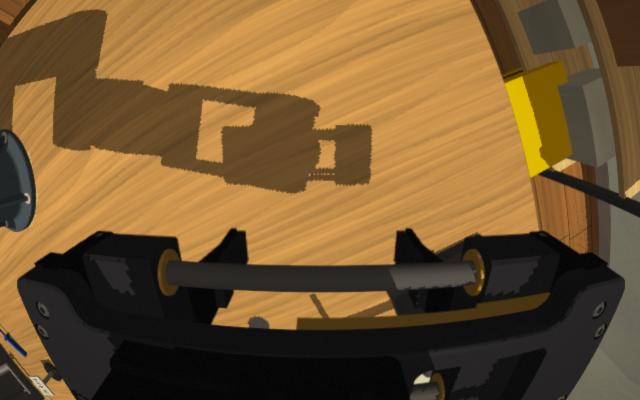

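The top view shows the weights at around (203,188), (190,219) and (218,217), the tester at (296,205), the rest at (372,180) and the plate at (399,227). I'll enlarge those areas.

```bash
cat > h.py <<'E'
import numpy as np, cv2
from scipy.spatial.transform import Rotation as R
from rig import robot, eyes, ticket
def par(n):
    p=eyes.camera_params(n); Rm=cv2.Rodrigues(p["rvec"])[0]; return p["K"],Rm,np.array(p["tvec"])
def ray(n,uv):
    K,Rm,t=par(n); d=np.array([(uv[0]-K[0,2])/K[0,0],(uv[1]-K[1,2])/K[1,1],1.])
    if n=="wrist":
        r=np.hypot(d[0],d[1]); d=np.array([d[0]/r*np.sin(r),d[1]/r*np.sin(r),np.cos(r)])
    return -Rm.T@t, Rm.T@d
def atz(n,uv,z):
    o,d=ray(n,uv); return o+d*(z-o[2])/d[2]
def proj(n,P):
    K,Rm,t=par(n); c=Rm@np.asarray(P,float)+t
    if n=="wrist":
        r=np.hypot(c[0],c[1]); th=np.arctan2(r,c[2]); d=c[:2]/r*th
    else: d=c[:2]/c[2]
    return np.array([K[0,0]*d[0]+K[0,2],K[1,1]*d[1]+K[1,2]])
def crop(n,x0,y0,x1,y1,s,out,img=None):
    img=eyes.camera(n) if img is None else img
    c=cv2.resize(img[y0:y1,x0:x1,::-1],None,fx=s,fy=s,interpolation=cv2.INTER_CUBIC)
    cv2.imwrite("pics/"+out,c)
def rep():
    o=robot.get_obs(); Rm=R.from_quat(o["tool_rot"]).as_matrix()
    print("t",round(o["time"],2),"p",o["position"].round(4),"w",round(o["grip_width"],4),"F",np.round(o["ft_force"],1)); print("x,y,z axes",Rm[:,0].round(3),Rm[:,1].round(3),Rm[:,2].round(3)); return o,Rm
E
python3 - <<'E'
from h import *
a=cv2.imread("pics/top0.png")[:,:,::-1]; b=cv2.imread("pics/side0.png")[:,:,::-1]
crop("top",170,165,330,265,5,"t1.png",a); crop("top",340,160,440,260,6,"t2.png",a)
crop("side",220,120,350,250,5,"s1.png",b);crop("side",290,225,420,330,6,"s2.png",b)
E
```

```text
(no output)
```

View pics/t1.png

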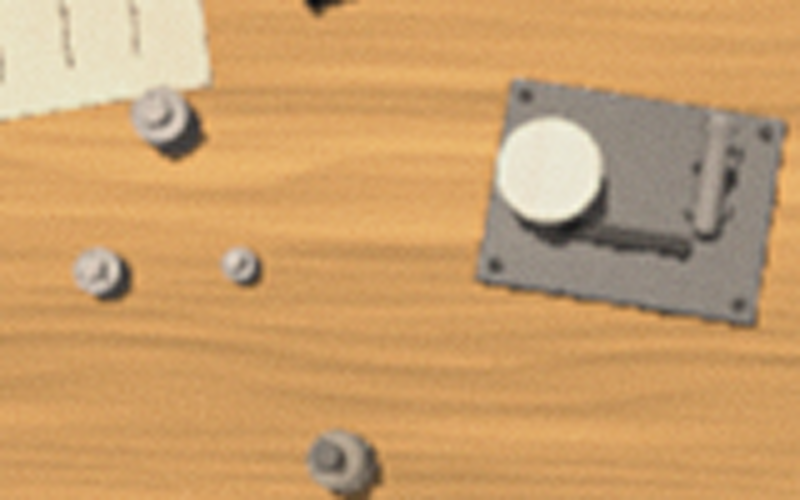

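View pics/t2.png

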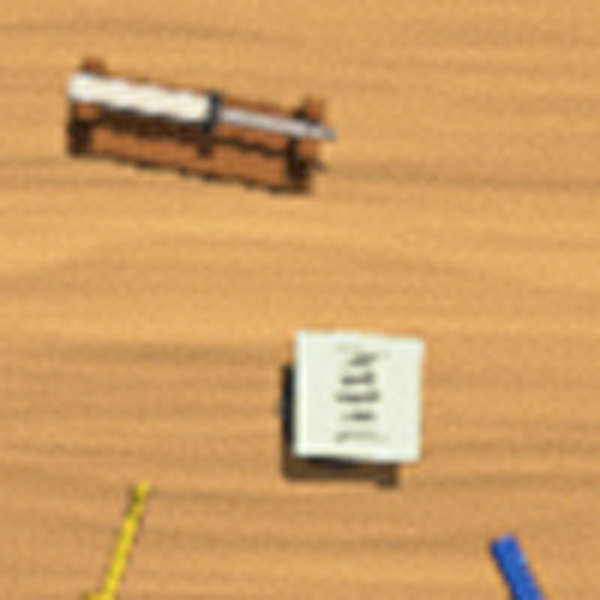

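View pics/s1.png

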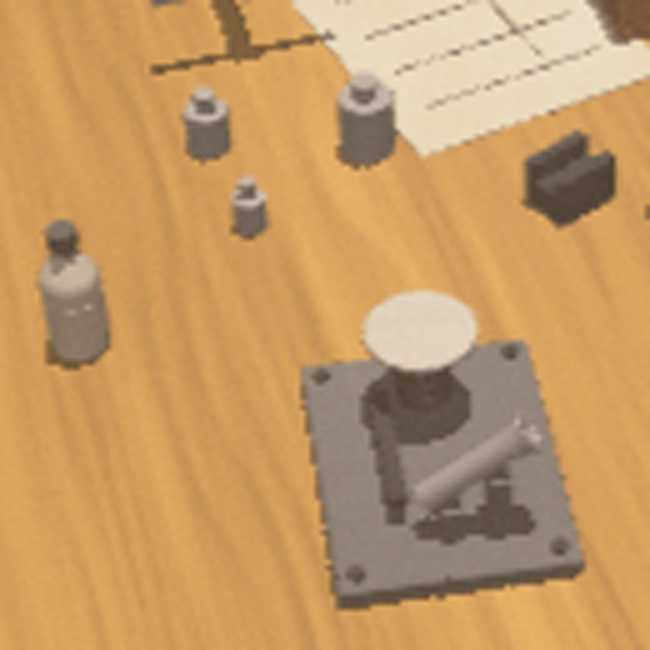

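View pics/s2.png

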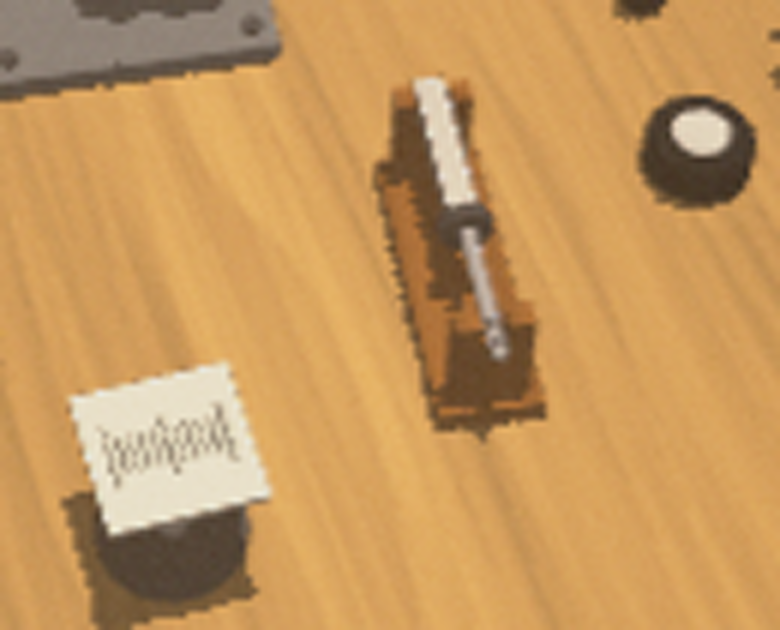

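```bash
cat >> h.py <<'E'
def tri(ut,us):
    A=[];b=[]
    (o1,d1),(o2,d2)=ray("top",ut),ray("side",us)
    for o,d in((o1,d1),(o2,d2)):
        d=d/np.linalg.norm(d);M=np.eye(3)-np.outer(d,d);A.append(M);b.append(M@o)
    return np.linalg.lstsq(np.vstack(A),np.hstack(b),rcond=None)[0]
E
python3 - <<'E'
from h import *
T=lambda n,t,s,z:print(n,"tri",tri(t,s).round(4),"top",atz("top",t,z)[:2].round(4) if z else'',"side",atz("side",s,z)[:2].round(4) if z else'')
T("knob",(201.8,186.2),(292.8,136),.06)
T("pan",(280,199),(304,186.2),.075)
for i,(t,s) in enumerate([((273,181),(280.4,193.6)),((327,189),(325,188.4)),((321.4,229.8),(336.6,232)),((265.6,221.8),(288,239))]):
    print(i,atz("top",t,.014)[:2].round(4), atz("side",s,.014)[:2].round(4))
T("mouth",(313.6,188),(326,206),.085);T("foot",(311.4,212),(304,219.4),None)
T("hend",(353,174.3),(361.7,238.8),.062);T("collar",(375.5,178.3),(367.8,262),.062);T("tip",(395,182),(373.3,284.2),.055)
T("plate",(399.7,226.2),(318.3,299.7),.07)
E
```

```text
knob tri [0.5516 0.3319 0.0631] top [0.553  0.3327] side [0.5518 0.3357]
pan tri [0.5143 0.0591 0.0729] top [0.513 0.059] side [0.5145 0.0571]
0 [0.5901 0.0921] [0.4475 0.1107]
1 [ 0.5665 -0.102 ] [0.5928 0.0891]
2 [ 0.4197 -0.0857] [ 0.5682 -0.1035]
3 [0.442  0.1109] [ 0.4223 -0.0853]
mouth tri [ 0.552  -0.0541  0.083 ] top [ 0.5526 -0.0542] side [ 0.5504 -0.0561]
foot tri [ 0.48   -0.0491  0.0419] top  side 
hend tri [ 0.6122 -0.1898  0.0618] top [ 0.6108 -0.1896] side [ 0.6135 -0.1899]
collar tri [ 0.6009 -0.2687  0.0568] top [ 0.5988 -0.2678] side [ 0.6    -0.2723]
tip tri [ 0.5906 -0.3376  0.051 ] top [ 0.5894 -0.3367] side [ 0.5895 -0.3401]
plate tri [ 0.4348 -0.3491  0.0663] top [ 0.4327 -0.3482] side [ 0.4358 -0.3514]
```

Run:
```python
from h import *
o,Rm=rep(); p=o["position"]
K,Rc,t=par("wrist"); C=-Rc.T@t
print("cam in tool",(Rm.T@(C-p)).round(4),"axis in tool",(Rm.T@Rc.T).round(3))
# move to above weight
tgt=np.array([.5525,.333,.20]); print("tool shift",(Rm.T@(tgt-p)/.1).round(3), "yaw z",np.degrees(np.arctan2(Rm[1,2],Rm[0,2])))
```

```text
t 0.15 p [0.2635 0.5662 0.2468] w 0.087 F [ 0.4 -1.1 -0.6]
x,y,z axes [ 0.907 -0.422 -0.   ] [-0.001 -0.001 -1.   ] [ 0.422  0.907 -0.002]
cam in tool [-0.0757 -0.1371  0.0009] axis in tool [[ 0.001  0.96   0.279]
 [ 0.001 -0.279  0.96 ]
 [ 1.    -0.    -0.001]]
tool shift [ 3.604  0.468 -0.893] yaw z 65.0304417772765
```

Request:
{"name": "play_rows", "arguments": {"series": [[1,0.36,0.02,-0.09,0,0,0],[1,0.36,0.02,-0.09,0,0,0],[1,0.36,0.02,-0.09,0,0,0],[1,0.36,0.02,-0.09,0,0,0],[1,0.36,0.02,-0.09,0,0,0],[1,0.36,0.02,-0.09,0,0,0],[1,0.36,0.02,-0.09,0,0,0],[1,0.36,0.02,-0.09,0,0,0],[1,0.36,0.02,-0.09,0,0,0],[1,0.36,0.02,-0.09,0,0,0],[1,0,0,0,0,0,0]]}}

```text
time: 1.07
position: [0.5581, 0.3281, 0.2268]
tool_rot: [0.69, -0.153, 0.157, -0.69]
ft_force: [0.1, 0.3, 0.3]
grip_width: 0.0871
```

Request:
{"name": "play_rows", "arguments": {"series": [[1,0,0,0,0,0.039,0],[1,0,0,0,0,0.039,0],[1,0,0,0,0,0.039,0],[1,0,0,0,0,0.039,0],[1,0,0,0,0,0.039,0],[1,0,0,0,0,0.039,0],[1,0,0,0,0,0.039,0],[1,0,0,0,0,0.039,0],[1,0,0,0,0,0.039,0],[1,0,0,0,0,0,0],[1,0,0,0,0,0,0],[1,0,0,0,0,0,0]]}}

```text
time: 2.07
position: [0.5518, 0.3331, 0.2274]
tool_rot: [0.509, -0.491, 0.491, -0.509]
ft_force: [-0.7, 0.2, -0.5]
grip_width: 0.0867
```

Run:
```python
from h import *
o,Rm=rep(); print(o["q"].round(3))
a=eyes.camera("wrist"); cv2.imwrite("pics/w1.png",a[:,:,::-1])
print(proj("wrist",(.5525,.333,.06)),proj("wrist",(.5525,.333,0)),proj("wrist",(.5525,.333,.046)))
```

```text
t 2.07 p [0.5518 0.3331 0.2274] w 0.0867 F [-0.7  0.2 -0.5]
x,y,z axes [ 0.035 -0.999  0.   ] [-0. -0. -1.] [ 0.999  0.035 -0.   ]
[0.37  0.576 1.401 0.    1.165 0.335]
[320.26035122 186.50876238] [320.34113968 174.26405476] [320.28173236 183.261269  ]
```

View pics/w1.png

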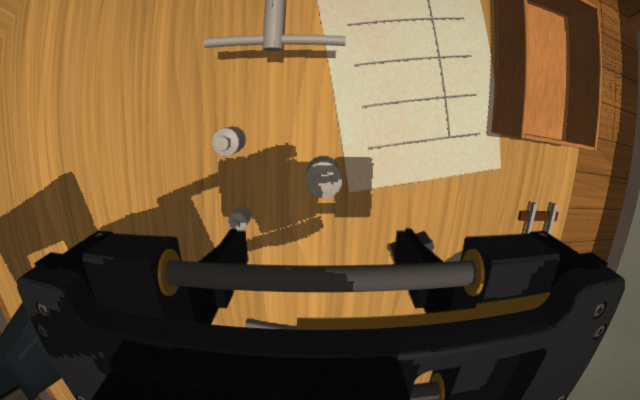

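Run:
```python
from h import *
a=cv2.imread("pics/w1.png")[:,:,::-1]
crop("wrist",200,120,360,240,5,"w1c.png",a)
print("small wrist",atz("wrist",(240,216),.036),"med",atz("wrist",(226,142),.045))
print("small top",atz("top",(170+240/5,165+262/5),.035),"med top",atz("top",(170+98/5,165+268/5),.045))
```

```text
small wrist [0.46137506 0.28906797 0.036     ] med [0.45069908 0.3750879  0.045     ]
small top [0.44943971 0.27431881 0.035     ] med top [0.44084231 0.3694157  0.045     ]
```

View pics/w1c.png

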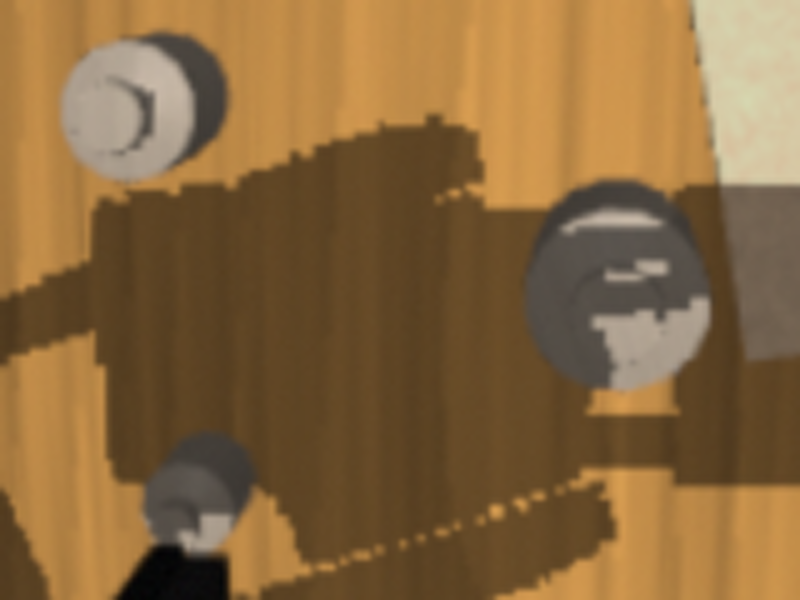

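Run:
```python
from h import *
for n,uv,z in [("L knob",(324,179.6),.06),("L body",(200+618/5,120+297/5),.046),("M",(221.6,143),.045),("S",(236,223),.035)]:
    print(n,atz("wrist",uv,z).round(4))
o,d=ray("wrist",(324,179.6))
# triangulate wrist with top and side
def trin(l):
    A=[];b=[]
    for n,uv in l:
        o,d=ray(n,uv); d=d/np.linalg.norm(d);M=np.eye(3)-np.outer(d,d);A.append(M);b.append(M@o)
    return np.linalg.lstsq(np.vstack(A),np.hstack(b),rcond=None)[0]
x=trin([("wrist",(324,179.6)),("top",(201.8,186.2)),("side",(292.8,136))]);print(x,[proj(n,x) for n in("wrist","top","side")])
```

```text
L knob [0.556  0.3403 0.06  ]
L body [0.5559 0.3373 0.046 ]
M [0.4457 0.374  0.045 ]
S [0.4557 0.2798 0.035 ]
[0.55420528 0.33740788 0.05622497] [array([322.0783312 , 181.48183328]), array([200.75604309, 186.06261043]), array([293.39922567, 136.45472522])]
```

Request:
{"name": "play_rows", "arguments": {"series": [[1,-0.03,0.2,0.03,0,0,0],[1,0,0.3,0,0,0,0],[1,0,0.3,0,0,0,0],[1,0,0.3,0,0,0,0],[1,0,0.1,0,0,0,0],[1,0,0,0,0,0,0],[1,0,0,0,0,0,0]]}}

```text
time: 2.7
position: [0.5553, 0.3363, 0.1077]
tool_rot: [0.508, -0.492, 0.492, -0.508]
ft_force: [-0.2, -0.3, 1.1]
grip_width: 0.087
```

Run:
```python
from h import *
rep()
a=eyes.camera("wrist"); crop("wrist",160,100,480,300,2.5,"w2.png",a)
for z in (.06,.046): print(proj("wrist",(.555,.336,z)))
```

```text
t 2.7 p [0.5553 0.3363 0.1077] w 0.087 F [-0.2 -0.3  1.1]
x,y,z axes [ 0.033 -0.999 -0.   ] [-0.  0. -1.] [ 0.999  0.033 -0.   ]
[316.97742169 232.07227181]
[317.15245823 224.31297504]
```

View pics/w2.png

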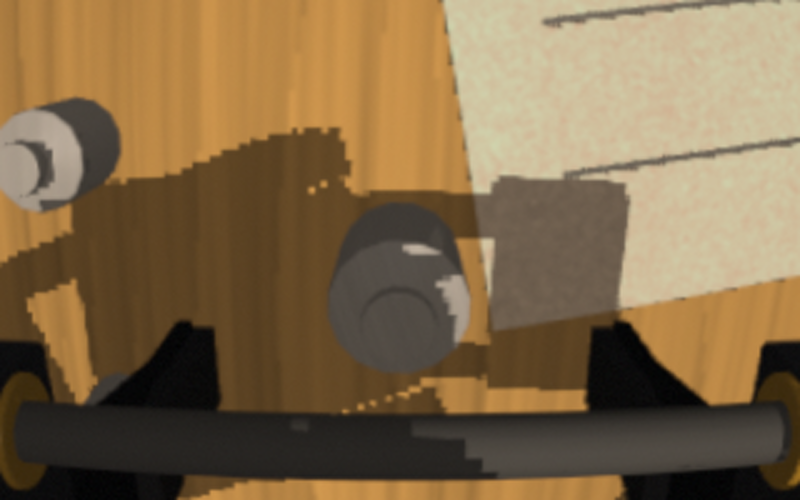

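Request:
{"name": "play_rows", "arguments": {"series": [[1,-0.01,0.2,0,0,0,0],[1,0,0.2,0,0,0,0],[1,0,0.2,0,0,0,0],[1,0,0.11,0,0,0,0],[1,0,0,0,0,0,0],[0,0,0,0,0,0,0],[0,0,0,0,0,0,0],[0,0,0,0,0,0,0],[0,0,0,0,0,0,0],[0,0,0,0,0,0,0],[0,0,0,0,0,0,0]], "grip_force": 25}}

```text
time: 3.67
position: [0.5553, 0.3373, 0.0372]
tool_rot: [-0.508, 0.492, -0.492, 0.508]
ft_force: [-0.2, 0.6, 0.4]
grip_width: 0.0547
```

Run:
```python
from h import *
rep()
a=eyes.camera("wrist"); crop("wrist",160,100,480,300,2.5,"w3.png",a)
```

```text
t 3.67 p [0.5553 0.3373 0.0372] w 0.0547 F [-0.2  0.6  0.4]
x,y,z axes [ 0.032 -0.999 -0.   ] [ 0.001  0.    -1.   ] [0.999 0.032 0.001]
```

View pics/w3.png

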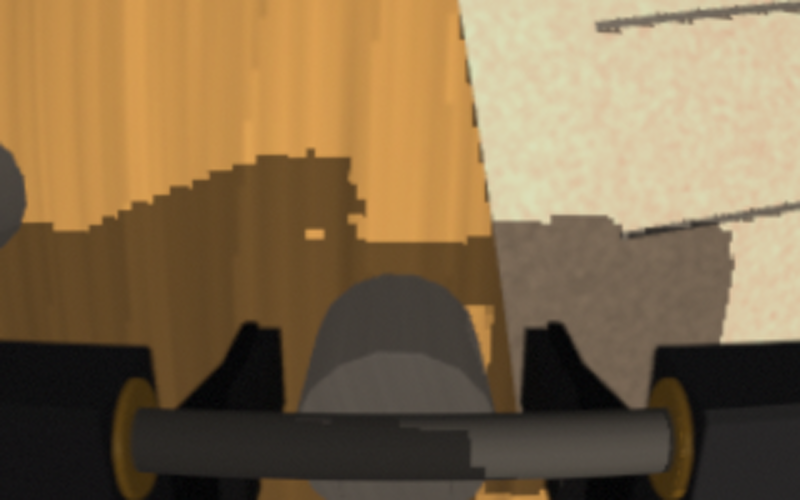

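Request:
{"name": "play_rows", "arguments": {"series": [[0,0,0,0,0,0,0],[0,0,0,0,0,0,0],[0,0,0,0,0,0,0],[0,0,0,0,0,0,0],[0,0,0,0,0,0,0]]}}

```text
time: 4.13
position: [0.5545, 0.337, 0.0366]
tool_rot: [0.508, -0.492, 0.492, -0.508]
ft_force: [-2.3, -0.1, 2.2]
grip_width: 0.0391
```

Request:
{"name": "play_rows", "arguments": {"series": [[0,0,-0.1,0,0,0,0],[0,0,-0.25,0,0,0,0],[0,0,-0.35,0,0,0,0],[0,0,-0.35,0,0,0,0],[0,0,-0.2,0,0,0,0],[0,0,0,0,0,0,0],[0,0,0,0,0,0,0]]}}

```text
time: 4.72
position: [0.5555, 0.3372, 0.1623]
tool_rot: [-0.507, 0.491, -0.492, 0.509]
ft_force: [-0.2, 0.5, -5.1]
grip_width: 0.0389
```

Run:
```python
from h import *
o,Rm=rep(); 
a=eyes.camera("wrist"); crop("wrist",160,100,480,300,2.5,"w4.png",a)
b=eyes.camera("top"); crop("top",170,145,330,245,5,"t4.png",b)
print("shift",(Rm.T@(np.array([.5135,.058,o['position'][2]])-o['position'])/.1).round(3))
```

```text
t 4.72 p [0.5555 0.3372 0.1623] w 0.0389 F [-0.2  0.5 -5.1]
x,y,z axes [ 0.032 -0.999 -0.001] [ 0.002  0.001 -1.   ] [0.999 0.032 0.002]
shift [ 2.777 -0.003 -0.509]
```

View pics/w4.png

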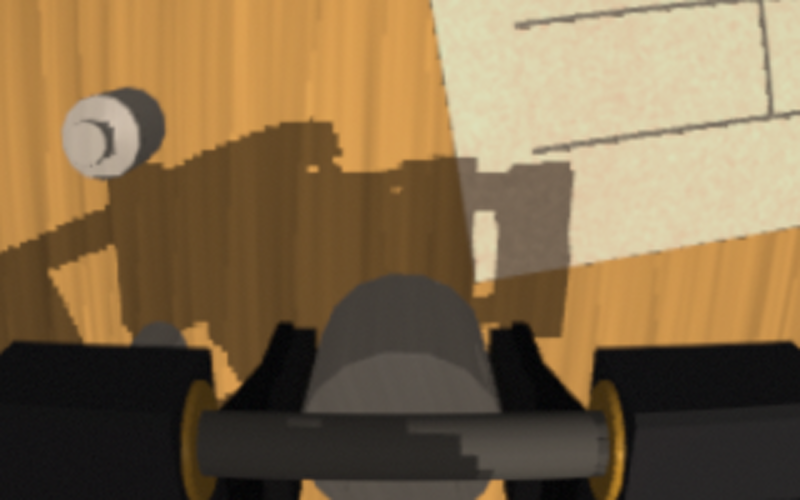

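View pics/t4.png

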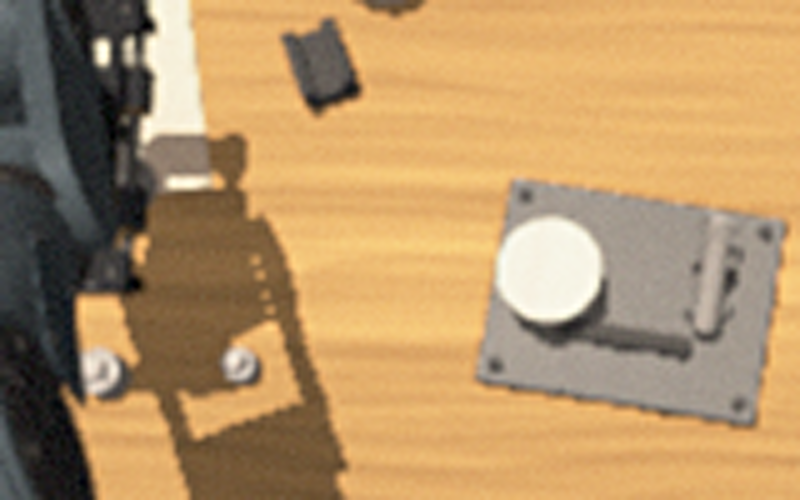

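Request:
{"name": "play_rows", "arguments": {"series": [[0,0.2,0,-0.05,0,0,0],[0,0.35,0,-0.05,0,0,0],[0,0.35,0,-0.05,0,0,0],[0,0.35,0,-0.05,0,0,0],[0,0.35,0,-0.05,0,0,0],[0,0.35,0,-0.05,0,0,0],[0,0.35,0,-0.05,0,0,0],[0,0.35,0,-0.05,0,0,0],[0,0.35,0,-0.05,0,0,0],[0,0.35,0,-0.05,0,0,0],[0,0.2,0,0,0,0,0],[0,0,0,0,0,0,0]]}}

```text
time: 5.82
position: [0.5159, -0.0234, 0.1596]
tool_rot: [0.508, -0.494, 0.493, -0.506]
ft_force: [0.1, 0.2, -5.1]
grip_width: 0.0389
```

Request:
{"name": "play_rows", "arguments": {"series": [[0,0,0,0,0,0,0],[0,0,0,0,0,0,0]]}}

```text
time: 5.98
position: [0.5153, -0.0187, 0.1601]
tool_rot: [0.508, -0.493, 0.491, -0.507]
ft_force: [0.3, -0.3, -5.1]
grip_width: 0.0393
```

Run:
```python
from h import *
rep()
a=eyes.camera("wrist"); cv2.imwrite("pics/w5.png",a[:,:,::-1])
print(proj("wrist",(.5135,.058,.075)))
b=eyes.camera("side"); crop("side",240,100,400,240,5,"s5.png",b)
```

```text
t 5.98 p [ 0.5153 -0.0187  0.1601] w 0.0393 F [ 0.3 -0.3 -5.1]
x,y,z axes [ 0.032 -0.999 -0.002] [-0.004  0.001 -1.   ] [ 0.999  0.032 -0.004]
[320.17088373 110.81023192]
```

View pics/w5.png

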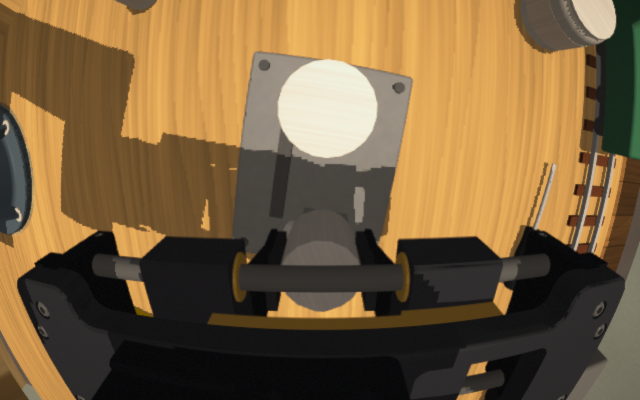

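View pics/s5.png

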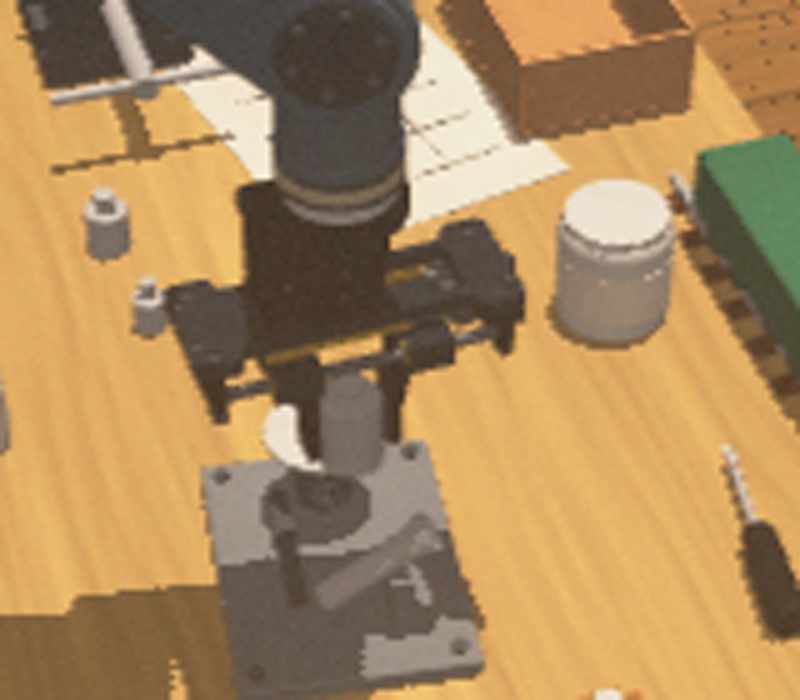

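Request:
{"name": "play_rows", "arguments": {"series": [[0,-0.15,0,0.02,0,0,0],[0,-0.25,0,0.02,0,0,0],[0,-0.25,0.1,0,0,0,0],[0,-0.14,0.15,0,0,0,0],[0,0,0.12,0,0,0,0],[0,0,0,0,0,0,0],[0,0,0,0,0,0,0],[0,0,0,0,0,0,0]]}}

```text
time: 6.75
position: [0.5184, 0.0601, 0.1249]
tool_rot: [-0.508, 0.491, -0.492, 0.508]
ft_force: [0.6, -0.1, -4.7]
grip_width: 0.0391
```

Run:
```python
from h import *
rep()
a=eyes.camera("wrist"); crop("wrist",200,120,440,280,3,"w6.png",a)
b=eyes.camera("side"); crop("side",260,140,360,240,7,"s6.png",b)
```

```text
t 6.75 p [0.5184 0.0601 0.1249] w 0.0391 F [ 0.6 -0.1 -4.7]
x,y,z axes [ 0.033 -0.999  0.   ] [ 0.001 -0.    -1.   ] [0.999 0.033 0.001]
```

View pics/w6.png

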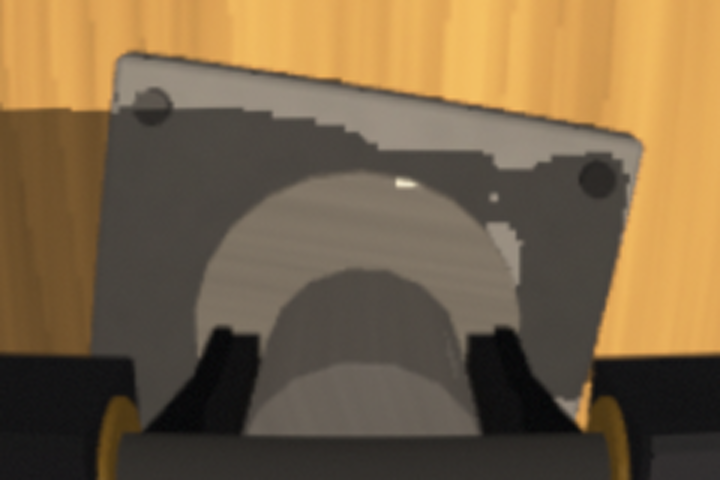

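View pics/s6.png

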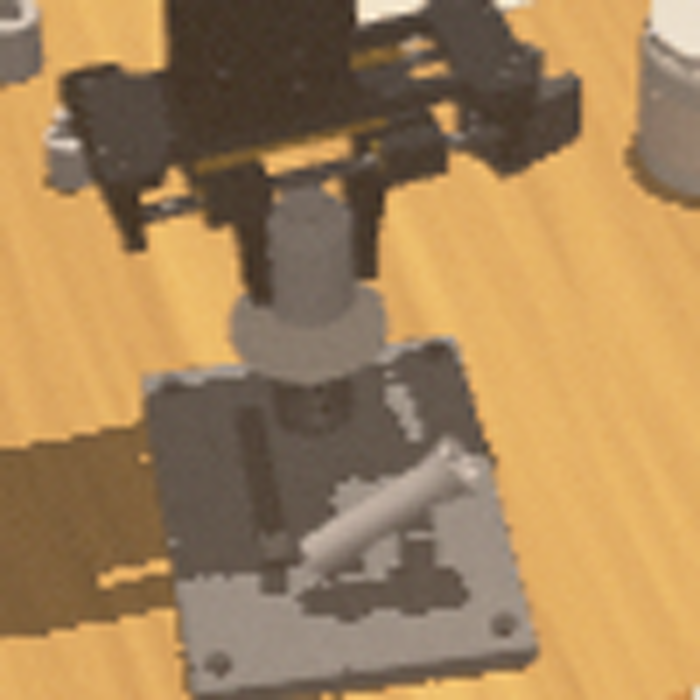

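Request:
{"name": "play_rows", "arguments": {"series": [[0,-0.01,0.04,-0.015,0,0,0],[0,0,0.04,0,0,0,0],[0,0,0.03,0,0,0,0],[0,0,0.02,0,0,0,0],[0,0,0.02,0,0,0,0],[0,0,0.02,0,0,0,0],[0,0,0.02,0,0,0,0],[0,0,0.02,0,0,0,0],[0,0,0,0,0,0,0],[0,0,0,0,0,0,0],[0,0,0,0,0,0,0]]}}

```text
time: 7.77
position: [0.5163, 0.0606, 0.1036]
tool_rot: [0.508, -0.492, 0.492, -0.508]
ft_force: [-1.4, -2.3, -1.7]
grip_width: 0.0392
```

Run:
```python
from h import *
rep()
```

```text
t 7.77 p [0.5163 0.0606 0.1036] w 0.0392 F [-1.4 -2.3 -1.7]
x,y,z axes [ 0.032 -0.999  0.   ] [-0. -0. -1.] [ 0.999  0.032 -0.   ]
```

Request:
{"name": "play_rows", "arguments": {"series": [[0,0,0.02,0,0,0,0],[0,0,0.015,0,0,0,0],[0,0,0,0,0,0,0],[0,0,0,0,0,0,0],[0,0,0,0,0,0,0]]}}

```text
time: 8.18
position: [0.5164, 0.0607, 0.1001]
tool_rot: [0.508, -0.492, 0.492, -0.508]
ft_force: [-2.2, -2.0, -0.5]
grip_width: 0.0394
```

Run:
```python
from h import *
rep()
b=eyes.camera("side"); crop("side",260,140,360,240,7,"s7.png",b)
```

```text
t 8.18 p [0.5164 0.0607 0.1001] w 0.0394 F [-2.2 -2.  -0.5]
x,y,z axes [ 0.032 -0.999  0.   ] [-0. -0. -1.] [ 0.999  0.032 -0.   ]
```

View pics/s7.png

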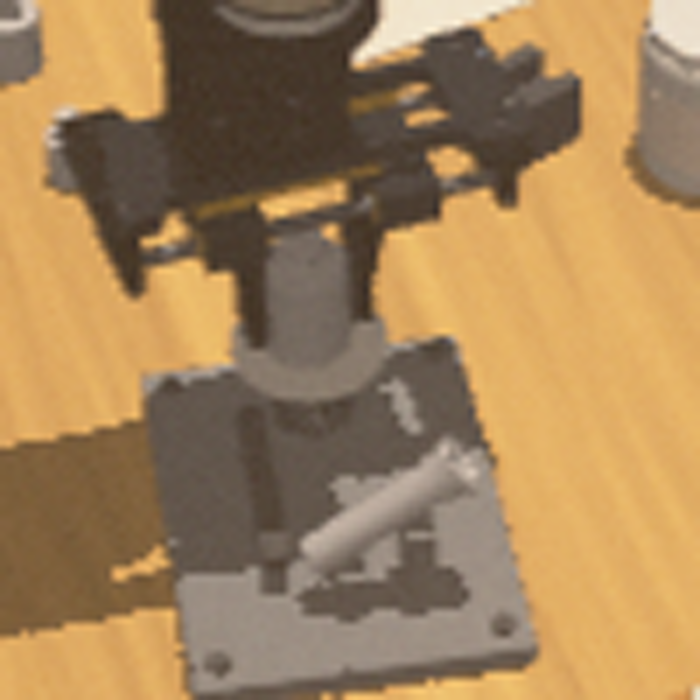

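Request:
{"name": "play_rows", "arguments": {"series": [[0.6,0,0,0,0,0,0],[0.8,0,0,0,0,0,0],[1,0,0,0,0,0,0],[1,0,0,0,0,0,0],[1,0,0,0,0,0,0],[1,0,0,0,0,0,0],[1,0,0,0,0,0,0]]}}

```text
time: 8.82
position: [0.5165, 0.0608, 0.1001]
tool_rot: [-0.508, 0.492, -0.492, 0.508]
ft_force: [-0.1, -0.3, -0.2]
grip_width: 0.0785
```

Request:
{"name": "play_rows", "arguments": {"series": [[1,0,-0.2,0,0,0,0],[1,0,-0.3,0,0,0,0],[1,0,-0.35,0,0,0,0],[1,0,-0.3,0,0,0,0],[1,0,-0.2,0,0,0,0],[1,0,0,0,0,0,0],[1,0,0,0,0,0,0]]}}

```text
time: 9.4
position: [0.517, 0.0607, 0.2362]
tool_rot: [-0.507, 0.491, -0.493, 0.509]
ft_force: [-0.3, -0.3, 0.2]
grip_width: 0.0871
```

Run:
```python
from h import *
rep()
crop("side",260,140,360,240,7,"s8.png");crop("wrist",0,0,640,400,1.2,"w8.png")
for z in (.063,.123,.109): print(z,proj("wrist",(.516,.0607,z)),proj("side",(.516,.0607,z)))
```

```text
t 9.4 p [0.517  0.0607 0.2362] w 0.0871 F [-0.3 -0.3  0.2]
x,y,z axes [ 0.032 -0.999  0.   ] [ 0.003 -0.    -1.   ] [0.999 0.032 0.003]
0.063 [320.46921865 185.6755704 ] [304.28451994 188.14524373]
0.123 [320.27586328 203.01869922] [303.51779755 173.80053308]
0.109 [320.32822235 198.31683576] [303.70067794 177.22206639]
```

View pics/s8.png

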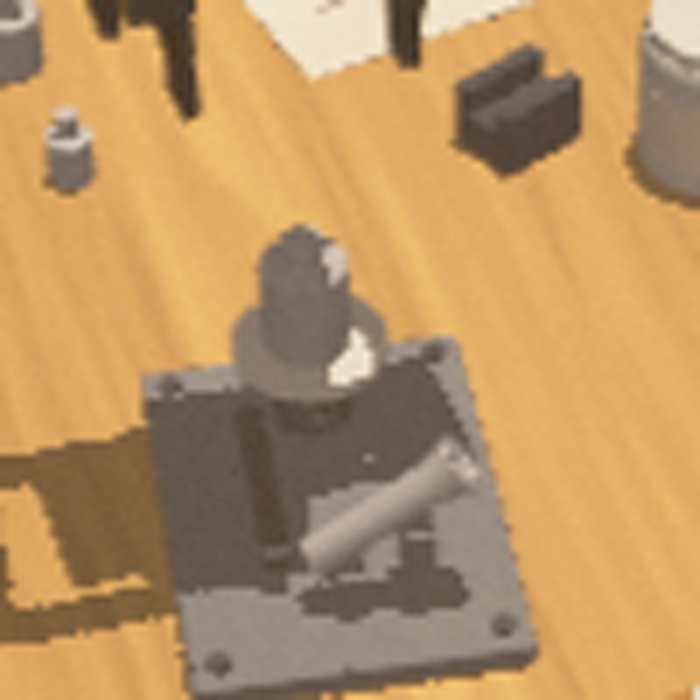

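View pics/w8.png

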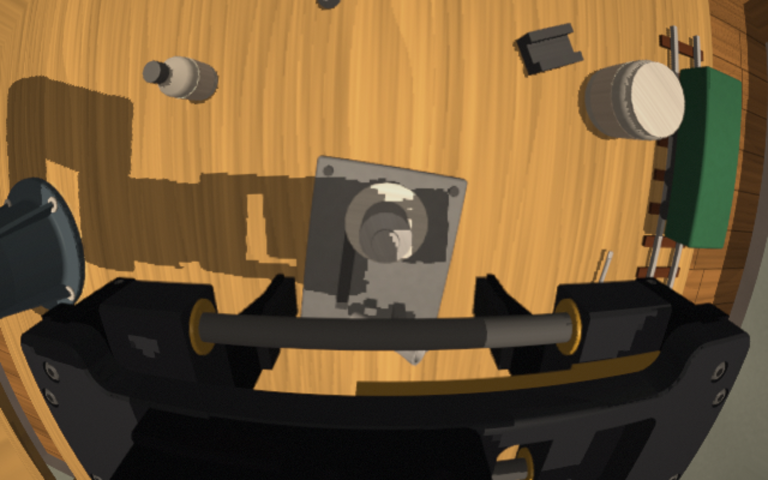

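Run:
```python
from h import *
a=eyes.camera("wrist");b=eyes.camera("side")
def ov(n,img,c,out,x0,y0,s,w,h):
    im=cv2.resize(img[y0:y0+h,x0:x0+w,::-1],None,fx=s,fy=s,interpolation=cv2.INTER_CUBIC)
    for cc,z,r,col in [(c,.063,.036,(0,0,255)),(c,.109,.02,(0,255,0)),(c,.123,.01,(255,0,0))]:
        pts=np.array([(proj(n,(cc[0]+r*np.cos(t),cc[1]+r*np.sin(t),z))-[x0,y0]+.5)*s for t in np.linspace(0,6.3,60)]).astype(int)
        cv2.polylines(im,[pts],True,col,1)
    cv2.imwrite("pics/"+out,im)
ov("wrist",a,(.5165,.0607),"ow.png",270,130,6,110,95)
ov("side",b,(.5165,.0607),"os.png",280,160,8,60,50)
```

```text
(no output)
```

View pics/ow.png

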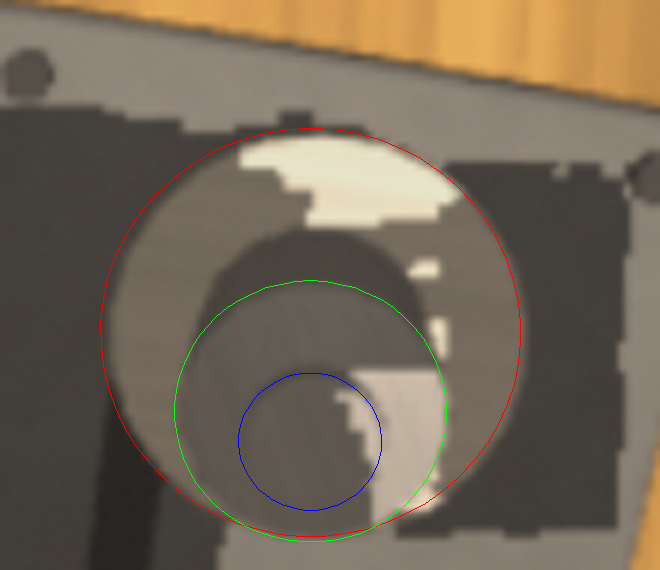

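View pics/os.png

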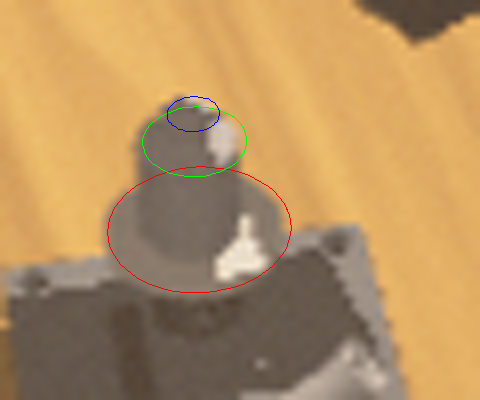

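Request:
{"name": "play_rows", "arguments": {"series": [[1,0.32,0,0.09,0,0,0],[1,0.32,0,0.09,0,0,0],[0.5,0.32,0,0.09,0,0,0],[0.5,0.32,0,0.09,0,0,0],[0.5,0.32,0,0.09,0,0,0],[0.5,0.32,0,0.09,0,0,0],[0.5,0.32,0.1,0.09,0,0,0],[0.5,0.32,0.1,0.09,0,0,0],[0.5,0.32,0.1,0.09,0,0,0],[0.5,0,0,0,0,0.028,0],[0.5,0,0,0,0,0.028,0],[0.5,0,0,0,0,0,0]]}}

```text
time: 10.6
position: [0.6058, -0.225, 0.2025]
tool_rot: [-0.462, 0.537, -0.534, 0.462]
ft_force: [0.1, 0.2, -2.0]
grip_width: 0.0439
```

Request:
{"name": "play_rows", "arguments": {"series": [[0.5,0,0,0,0,0,0],[0.5,0,0,0,0,0,0]]}}

```text
time: 10.77
position: [0.6063, -0.224, 0.2042]
tool_rot: [-0.464, 0.535, -0.533, 0.463]
ft_force: [0.2, -0.7, -0.2]
grip_width: 0.0436
```

Run:
```python
from h import *
rep()
a=eyes.camera("wrist");cv2.imwrite("pics/w9raw.png",a[:,:,::-1])
crop("wrist",160,0,480,300,2,"w9.png",a)
```

```text
t 10.77 p [ 0.6063 -0.224   0.2042] w 0.0436 F [ 0.2 -0.7 -0.2]
x,y,z axes [-0.141 -0.99  -0.001] [-0.001  0.001 -1.   ] [ 0.99  -0.141 -0.002]
```

View pics/w9.png

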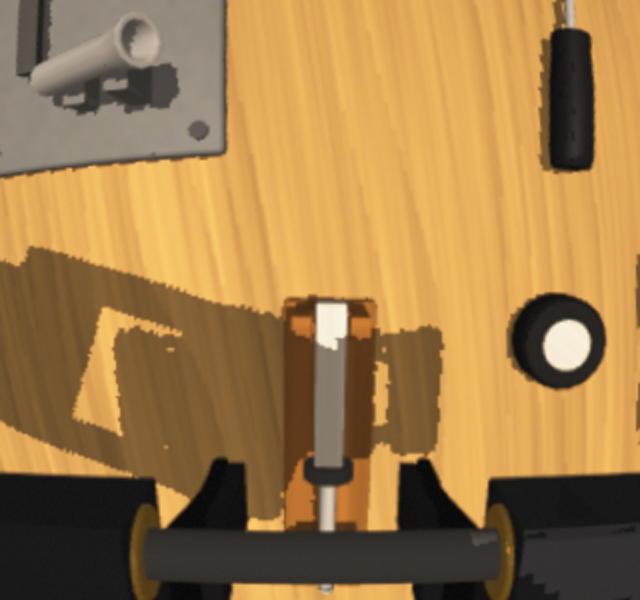

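Run:
```python
from h import *
o,Rm=rep()
# recompute with stored pose = current
e=atz("wrist",(325.5,151.5),.062);c=atz("wrist",(324,235),.062);t=atz("wrist",(323.5,293.5),.055)
h=atz("wrist",(160+329.5/2,462/2),.062)
print(e,c,h,t,np.degrees(np.arctan2(*(t-e)[[1,0]])),np.linalg.norm((t-e)[:2]))
for p in (e,h,t): print("tool",(Rm.T@(p-o["position"])).round(4))
m=atz("wrist",(230,20.5),.085);print("mouth",m)
```

```text
t 10.82 p [ 0.6065 -0.2239  0.2046] w 0.0434 F [ 0.   0.3 -0.3]
x,y,z axes [-0.141 -0.99  -0.   ] [-0.001  0.001 -1.   ] [ 0.99  -0.141 -0.001]
[ 0.61721574 -0.18581918  0.062     ] [ 0.60452137 -0.26659949  0.062     ] [ 0.60583133 -0.26249442  0.062     ] [ 0.59393966 -0.33942613  0.055     ] -98.61648721521219 0.15536046081883628
tool [-0.0392  0.1426  0.0054]
tool [0.0383 0.1425 0.0049]
tool [0.1162 0.1495 0.004 ]
mouth [ 0.55405967 -0.05711305  0.085     ]
```

Request:
{"name": "play_rows", "arguments": {"series": [[0.5,0,0.2,0.03,0,0,0],[0.5,0,0.3,0,0,0,0],[0.5,0,0.35,0,0,0,0],[0.5,0,0.3,0,0,0,0],[0.5,0,0.2,0,0,0,0],[0.5,0,0.09,0,0,0,0],[0.5,0,0,0,0,0,0],[0.5,0,0,0,0,0,0]], "grip_force": 40}}

```text
time: 11.48
position: [0.6101, -0.2248, 0.0615]
tool_rot: [0.463, -0.534, 0.535, -0.463]
ft_force: [0.6, 0.1, -0.0]
grip_width: 0.0435
```

Run:
```python
from h import *
rep()
crop("wrist",160,100,480,300,2.5,"w10.png");crop("side",300,180,420,300,6,"s10.png")
```

```text
t 11.48 p [ 0.6101 -0.2248  0.0615] w 0.0435 F [ 0.6  0.1 -0. ]
x,y,z axes [-0.142 -0.99   0.   ] [ 0.001 -0.    -1.   ] [ 0.99  -0.142  0.001]
```

View pics/w10.png

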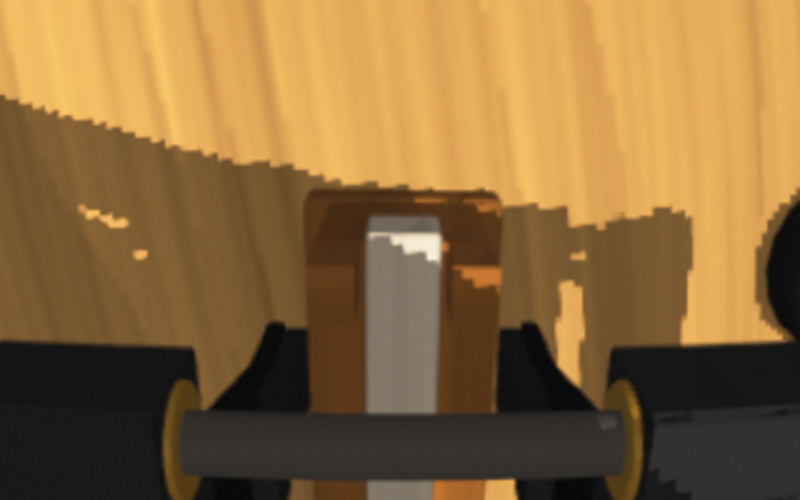

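View pics/s10.png

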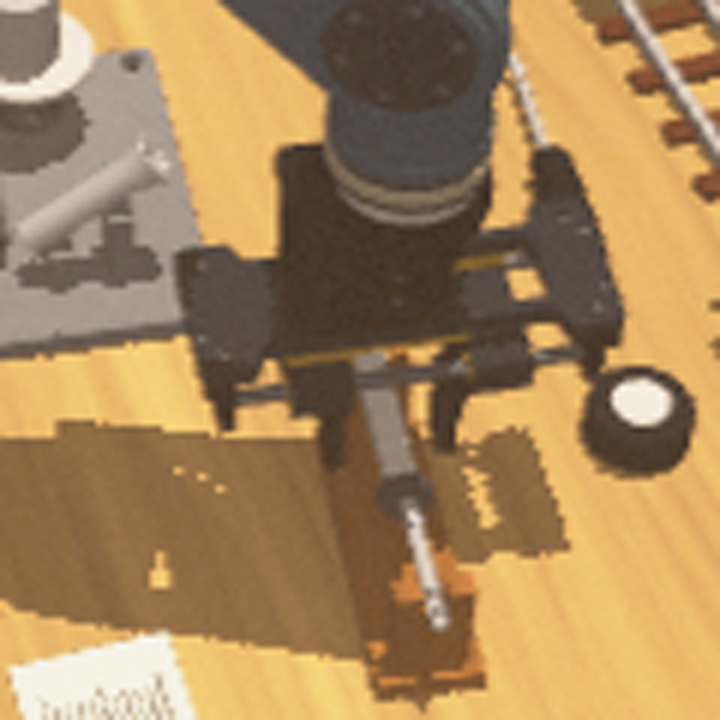

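Request:
{"name": "play_rows", "arguments": {"series": [[0,0,0,0,0,0,0],[0,0,0,0,0,0,0],[0,0,0,0,0,0,0],[0,0,0,0,0,0,0],[0,0,0,0,0,0,0],[0,0,0,0,0,0,0],[0,0,0,0,0,0,0],[0,0,0,0,0,0,0],[0,0,0,0,0,0,0]]}}

```text
time: 12.33
position: [0.6098, -0.225, 0.0613]
tool_rot: [0.463, -0.535, 0.535, -0.463]
ft_force: [-0.2, 0.2, 2.6]
grip_width: 0.0135
```

Request:
{"name": "play_rows", "arguments": {"series": [[0,0,-0.1,0,0,0,0],[0,0,-0.2,0,0,0,0],[0,0,-0.3,0,0,0,0],[0,0,-0.35,0,0,0,0],[0,0,-0.35,0,0,0,0],[0,0,-0.2,0,0,0,0],[0,0,0,0,0,0,0],[0,0,0,0,0,0,0]]}}

```text
time: 13.0
position: [0.6099, -0.2251, 0.2124]
tool_rot: [0.463, -0.534, 0.535, -0.463]
ft_force: [0.2, 1.3, -2.1]
grip_width: 0.0135
```

Run:
```python
from h import *
o,Rm=rep();print(o["q"].round(3))
crop("wrist",160,100,480,300,2.5,"w11.png");crop("side",300,100,420,220,6,"s11.png")
P=o["position"]
for x in (-.04,.04,.118): print(x,proj("wrist",P+Rm@[x,.006,0]),(proj("side",P+Rm@[x,.006,0])-[300,100])*6)
```

```text
t 13.0 p [ 0.6099 -0.2251  0.2124] w 0.0135 F [ 0.2  1.3 -2.1]
x,y,z axes [-0.143 -0.99   0.001] [ 0.002 -0.001 -1.   ] [ 0.99  -0.143  0.002]
[-0.525  0.599  1.402 -0.     1.138 -0.382]
-0.04 [322.21093015 191.30481291] [386.49115594 608.38157744]
0.04 [322.01986785 326.42636625] [428.69080472 741.43598413]
0.118 [321.81371647 404.23386526] [473.77441195 883.58343764]
```

View pics/w11.png

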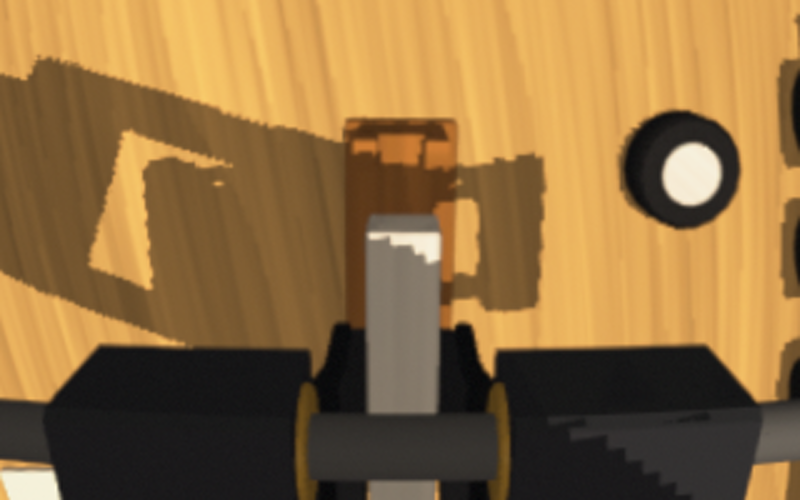

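View pics/s11.png

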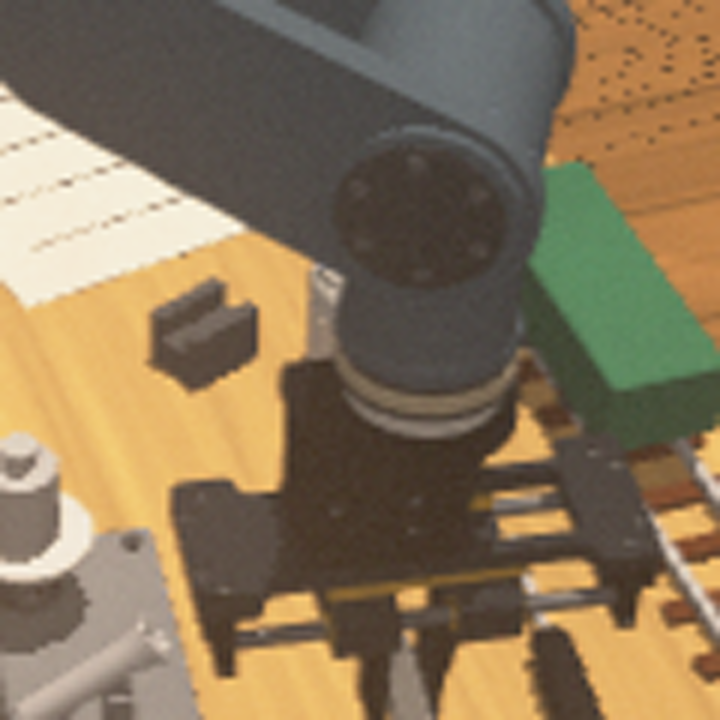

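Run:
```python
from h import *
o,Rm=rep();P=o["position"]
b=eyes.camera("side");t=eyes.camera("top")
for n,im,x0,y0,w,h,out in [("side",b,340,180,70,80,"s12.png"),("top",t,340,150,70,60,"t12.png")]:
    c=cv2.resize(im[y0:y0+h,x0:x0+w,::-1],None,fx=8,fy=8,interpolation=cv2.INTER_CUBIC)
    for x in (-.04,.04,.048,.118):
        u=((proj(n,P+Rm@[x,.006,0])-[x0,y0]+.5)*8).astype(int); cv2.drawMarker(c,tuple(int(v) for v in u),(0,0,255),0,10)
    cv2.imwrite("pics/"+out,c)
```

```text
t 13.1 p [ 0.6083 -0.2242  0.2093] w 0.0137 F [ 0.8 -0.4 -2.9]
x,y,z axes [-0.143 -0.99  -0.001] [-0.004  0.002 -1.   ] [ 0.99  -0.143 -0.004]
```

View pics/s12.png

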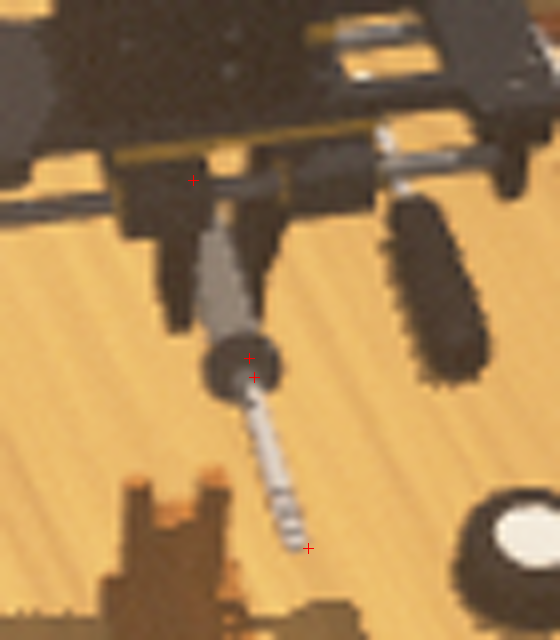

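View pics/t12.png

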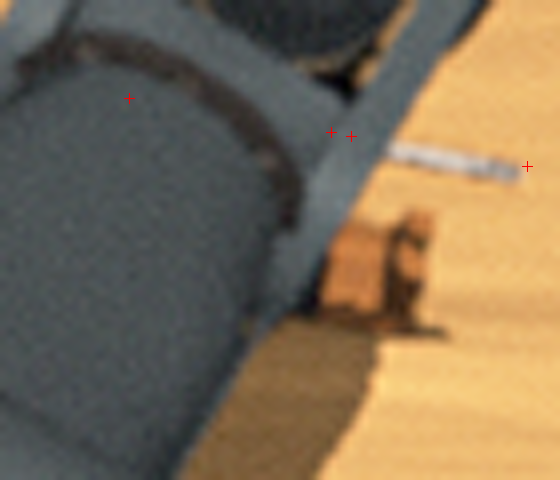

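Request:
{"name": "play_rows", "arguments": {"series": [[0,0,0,0,0,0.039,0],[0,0,0,0,0,0.039,0],[0,0,0,0,0,0.039,0],[0,0,0,0,0,0.039,0],[0,0,0,0,0,0.039,0],[0,0,0,0,0,0.039,0],[0,0,0,0,0,0.039,0],[0,0,0,0,0,0.039,0],[0,0,0,0,0,0.039,0],[0,0,0,0,0,0.039,0],[0,0,0,0,0,0.039,0],[0,0,0,0,0,0.039,0]]}}

```text
time: 14.2
position: [0.6088, -0.2245, 0.2089]
tool_rot: [0.016, 0.708, -0.706, -0.019]
ft_force: [-0.4, 0.5, -2.3]
grip_width: 0.0131
```

Request:
{"name": "play_rows", "arguments": {"series": [[0,0,0,0,0,0.027,0],[0,0,0,0,0,0,0],[0,0,0,0,0,0,0.039],[0,0,0,0,0,0,0.039],[0,0,0,0,0,0,0.039],[0,0,0,0,0,0,0.039],[0,0,0,0,0,0,0.039],[0,0,0,0,0,0,0],[0,0,0,0,0,0,0],[0,0,0,0,0,0,0]]}}

```text
time: 15.03
position: [0.6129, -0.2219, 0.2108]
tool_rot: [-0.229, -0.673, 0.688, -0.148]
ft_force: [0.6, 0.4, -1.5]
grip_width: 0.0135
```

```bash
cat >> h.py <<'E'
YAW=np.radians(-7.2);U=np.array([np.cos(np.radians(35))*np.cos(YAW),np.cos(np.radians(35))*np.sin(YAW),np.sin(np.radians(35))])
M=np.array([.5535,-.056,.085])
TY=np.array([np.sin(np.radians(35))*np.cos(YAW),np.sin(np.radians(35))*np.sin(YAW),-np.cos(np.radians(35))])
RT=np.stack([-U,TY,np.cross(-U,TY)],1)
def tcp(s): return M+U*(.048+s)-.006*TY
E
python3 - <<'E'
from h import *
o,Rm=rep();print(o["q"].round(3))
print("rotvec err (tool)/pi",(R.from_matrix(Rm.T@RT).as_rotvec()/np.pi).round(4),"tgt",tcp(.11),"shift",(Rm.T@(tcp(.11)-o["position"])/.1).round(3))
E
```

```text
t 15.03 p [ 0.6129 -0.2219  0.2108] w 0.0135 F [ 0.6  0.4 -1.5]
x,y,z axes [-0.852  0.104 -0.514] [ 0.511 -0.05  -0.858] [-0.116 -0.993 -0.01 ]
[-0.635  0.492  1.786  0.623  0.467  0.549]
rotvec err (tool)/pi [0.0045 0.0008 0.0227] tgt [ 0.67849114 -0.07179005  0.18053999] shift [-0.247  0.519 -1.564]
```

Request:
{"name": "play_rows", "arguments": {"series": [[0,-0.05,0,-0.1,0.0045,0,0.0227],[0,-0.1,0,-0.3,0,0,0],[0,-0.1,0,-0.35,0,0,0],[0,-0.05,0.1,-0.35,0,0,0],[0,0,0.2,-0.3,0,0,0],[0,0,0.2,-0.15,0,0,0],[0,0,0,0,0,0,0],[0,0,0,0,0,0,0],[0,0,0,0,0,0,0]]}}

```text
time: 15.78
position: [0.685, -0.0748, 0.1873]
tool_rot: [-0.253, -0.66, 0.686, -0.17]
ft_force: [0.6, -0.2, -2.3]
grip_width: 0.0137
```

Run:
```python
from h import *
o,Rm=rep();print(o["q"].round(3))
print("rotvec err (tool)/pi",(R.from_matrix(Rm.T@RT).as_rotvec()/np.pi).round(4),"shift",(Rm.T@(tcp(.11)-o["position"])/.1).round(3))
a=eyes.camera("wrist");crop("wrist",0,0,640,400,1.2,"w13.png",a)
b=eyes.camera("side");t=eyes.camera("top")
P=o["position"]
for n,im,x0,y0,w,h,out in [("side",b,280,140,90,90,"s13.png"),("top",t,270,150,80,80,"t13.png")]:
    c=cv2.resize(im[y0:y0+h,x0:x0+w,::-1],None,fx=7,fy=7,interpolation=cv2.INTER_CUBIC)
    for q,col in [(P+Rm@[.048,.006,0],(0,0,255)),(P+Rm@[.118,.006,0],(0,0,255)),(M,(255,0,0)),(M-.08*U,(255,0,0))]:
        u=((proj(n,q)-[x0,y0]+.5)*7).astype(int); cv2.drawMarker(c,tuple(int(v) for v in u),col,0,10)
    cv2.imwrite("pics/"+out,c)
```

```text
t 15.78 p [ 0.685  -0.0748  0.1873] w 0.0137 F [ 0.6 -0.2 -2.3]
x,y,z axes [-0.814  0.101 -0.572] [ 0.568 -0.07  -0.82 ] [-0.122 -0.992 -0.   ]
[-0.316  0.563  1.775  0.502  0.231  0.921]
rotvec err (tool)/pi [0.0006 0.0007 0.0006] shift [ 0.094  0.017 -0.022]
```

View pics/w13.png

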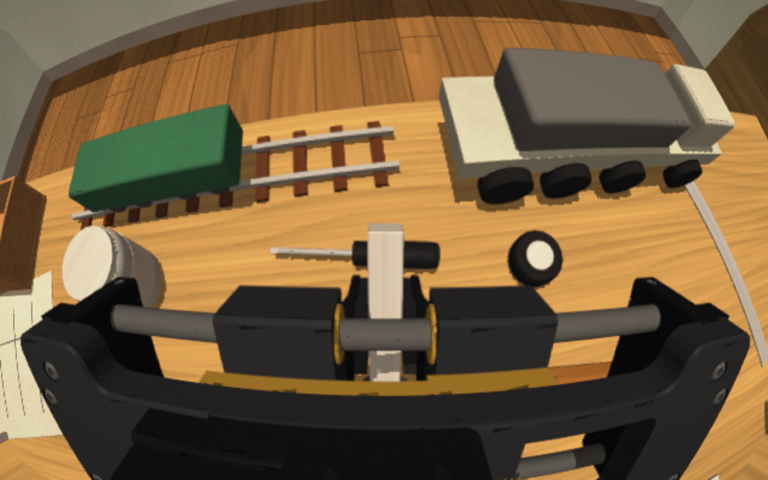

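View pics/s13.png

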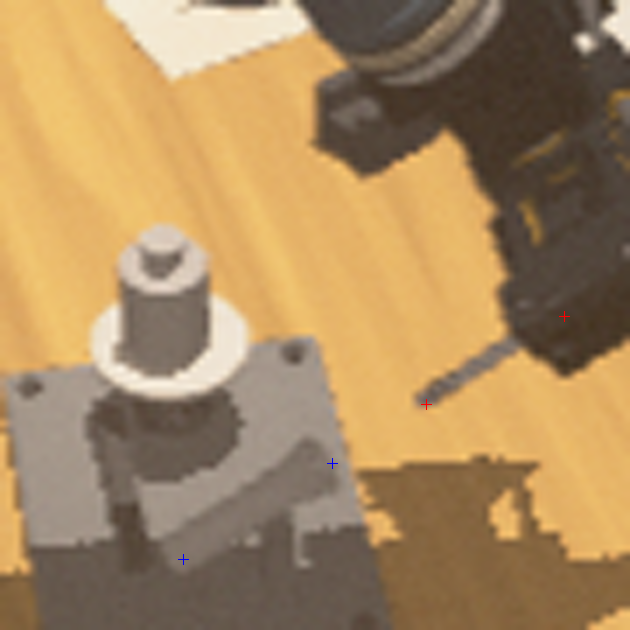

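View pics/t13.png

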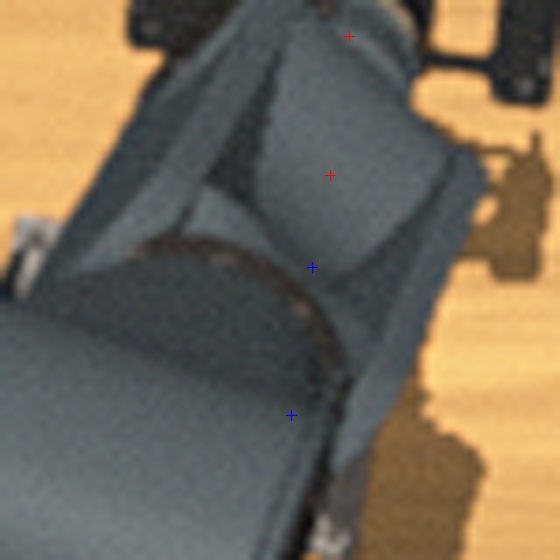

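```bash
cat > fk.py <<'E'
import numpy as np
from scipy.optimize import least_squares
from scipy.spatial.transform import Rotation as R
D=[([.9565,.5284,1.4339,0,1.1814,-.1785],[.2634,.5660,.2466],[0.69109216,-0.15315039,0.15256551,-0.68968134]),
([.37,.576,1.401,0,1.165,.335],[.5518,.3331,.2274],[0.509,-0.491,0.491,-0.509]),
([-.525,.599,1.402,0,1.138,-.382],[.6099,-.2251,.2124],[0.463,-0.534,0.535,-0.463]),
([-.635,.492,1.786,.623,.467,.549],[.6129,-.2219,.2108],[-0.229,-0.673,0.688,-0.148]),
([-.316,.563,1.775,.502,.231,.921],[.685,-.0748,.1873],[-0.253,-0.66,0.686,-0.17])]
E_=lambda s,a:R.from_euler(s,a)
def fk(q,p):
    H,s,a2,e,a3,L=p
    r=E_('z',q[0]);x=np.array([0,0,H])+r.apply([s,0,0])
    r=r*E_('y',q[1]);x=x+r.apply([0,0,a2])
    r=r*E_('y',q[2]);x=x+r.apply([e,0,a3])
    r=r*E_('z',q[3])*E_('y',q[4]);x=x+r.apply([0,0,L])
    return x,r*E_('z',q[5])
def fit():
    f=lambda p:np.hstack([fk(q,p)[0]-x for q,x,_ in D]+[(p[1]*.01,p[3]*.01)])
    s=least_squares(f,[.3,0,.4,0,.4,.25]);return s.x,s.fun
P,res=fit()
# const offset flange->tool
Off=[(fk(q,P)[1].inv()*R.from_quat(t)) for q,_,t in D]
OFF=Off[0]
def ik(x,Rm,q0):
    f=lambda q:np.hstack([(fk(q,P)[0]-x)*10,((fk(q,P)[1]*OFF).inv()*R.from_matrix(Rm)).as_rotvec()])
    s=least_squares(f,q0);return s.x,np.abs(s.fun).max()
E
python3 - <<'E'
from fk import *
print(P.round(4),np.abs(res).max())
for o in Off: print((OFF.inv()*o).as_rotvec().round(3))
from h import *
q=D[-1][0]
for s in (.11,.07,.03,0,-.002):
    q,e=ik(tcp(s),RT,q);print(s,q.round(3),e)
E
```

```text
[ 1.4258 -0.4001  0.6448  0.6124  1.0106  0.7764] 0.10268862266178178
[0. 0. 0.]
[ 0.    -0.001  0.   ]
[-0.001  0.     0.   ]
[ 0.001 -0.     0.001]
[ 0.  0. -0.]
0.11 [-0.067  0.583  1.772 -0.19   0.179  1.805] 2.3093083001413106e-10
0.07 [-0.058  0.616  1.783 -0.286  0.138  1.91 ] 2.4980018054066022e-15
0.03 [-0.045  0.652  1.791 -0.48   0.1    2.115] 2.3858692799194614e-12
0 [-0.032  0.681  1.796 -0.769  0.078  2.415] 5.206723940887059e-11
-0.002 [-0.03   0.683  1.796 -0.795  0.077  2.442] 2.42861286636753e-14
```

```bash
python3 - <<'E'
s=open('fk.py').read()
s=s.replace("H,s,a2,e,a3,L=p","H,s,a2,e,a3,L,v,w,v2=p").replace("x=x+r.apply([e,0,a3])","x=x+r.apply([e,v,a3])")
s=s.replace("r=r*E_('z',q[3])*E_('y',q[4]);x=x+r.apply([0,0,L])","r=r*E_('z',q[3]);x=x+r.apply([w,v2,0]);r=r*E_('y',q[4]);x=x+r.apply([0,0,L])")
s=s.replace("[(p[1]*.01,p[3]*.01)]","[np.array(p)*.0003]").replace("[.3,0,.4,0,.4,.25]","[.3,0,.4,0,.4,.25,.05,0,.05]")
open('fk.py','w').write(s)
E
python3 - <<'E'
from fk import *
print(P.round(4),np.abs(res[:-9]).max())
from h import *
q=D[-1][0]
for s in (.11,.07,.03,0,-.002):
    q,e=ik(tcp(s),RT,q);print(s,q.round(3),e)
E
```

```text
[ 2.783e-01 -4.300e-03  5.906e-01  1.168e-01  3.957e-01  2.831e-01
  1.102e-01 -5.000e-04  7.000e-04] 0.00018607389980498934
0.11 [-0.313  0.568  1.797  0.557  0.204  0.868] 5.3962390111905734e-11
0.07 [-0.325  0.582  1.891  1.04   0.132  0.371] 1.1102230246251565e-15
0.03 [-0.339  0.605  1.982  1.927  0.13  -0.535] 1.5853984791647235e-12
0 [-0.351  0.63   2.049  2.383  0.187 -1.006] 1.3600232051658168e-15
-0.002 [-0.352  0.632  2.054  2.404  0.192 -1.028] 1.1379786002407855e-14
```

Request:
{"name": "play_rows", "arguments": {"series": [[0,0.05,0.02,-0.02,0,0,0],[0,0.06,0,0,0,0,0],[0,0.06,0,0,0,0,0],[0,0.06,0,0,0,0,0],[0,0.06,0,0,0,0,0],[0,0.06,0,0,0,0,0],[0,0.05,0,0,0,0,0],[0,0.04,0,0,0,0,0],[0,0,0,0,0,0,0],[0,0,0,0,0,0,0],[0,0,0,0,0,0,0]]}}

```text
time: 16.85
position: [0.6501, -0.0691, 0.1609]
tool_rot: [-0.254, -0.66, 0.686, -0.17]
ft_force: [0.1, 0.3, -1.8]
grip_width: 0.0132
```

```bash
cat > look.py <<'E'
from h import *
import sys
def look(tag,s):
    o,Rm=rep();print(o["q"].round(3),"M",o["moment"].round(2))
    print("rotvec err (tool)/pi",(R.from_matrix(Rm.T@RT).as_rotvec()/np.pi).round(4),"shift",(Rm.T@(tcp(s)-o["position"])/.1).round(3))
    b=eyes.camera("side")
    P=o["position"]
    for n,im,x0,y0,w,h,out in [("side",b,290,170,70,60,f"s{tag}.png")]:
        c=cv2.resize(im[y0:y0+h,x0:x0+w,::-1],None,fx=10,fy=10,interpolation=cv2.INTER_CUBIC)
        for q,col in [(P+Rm@[.048,.006,0],(0,0,255)),(P+Rm@[.118,.006,0],(0,0,255)),(M,(255,0,0)),(M-.08*U,(255,0,0))]:
            u=((proj(n,q)-[x0,y0]+.5)*10).astype(int); cv2.drawMarker(c,tuple(int(v) for v in u),col,0,10)
        cv2.imwrite("pics/"+out,c)
E
python3 -c "
from look import *
look('14',.075); crop('top',270,150,350,230,7,'t14.png')"
```

```text
t 16.85 p [ 0.6501 -0.0691  0.1609] w 0.0132 F [ 0.1  0.3 -1.8]
x,y,z axes [-0.814  0.102 -0.573] [ 0.568 -0.071 -0.82 ] [-0.124 -0.992 -0.   ]
[-0.327  0.578  1.879  0.945  0.143  0.464] M [0.05 0.65 0.  ]
rotvec err (tool)/pi [0.0003 0.0002 0.0004] shift [ 0.004  0.003 -0.009]
```

View pics/s14.png

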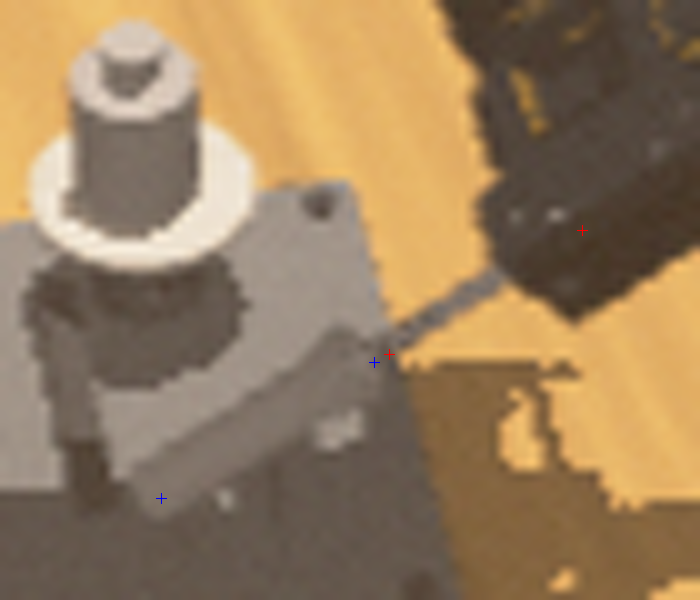

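View pics/t14.png

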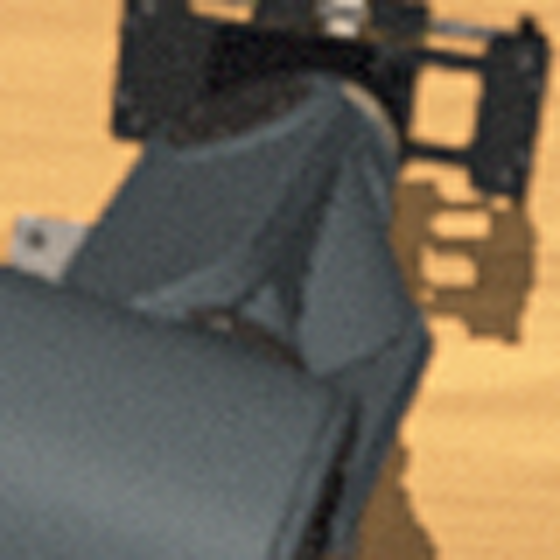

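Request:
{"name": "play_rows", "arguments": {"series": [[0,0.04,0,0,0,0,0],[0,0.04,0,0,0,0,0],[0,0.04,0,0,0,0,0],[0,0.04,0,0,0,0,0],[0,0,0,0,0,0,0],[0,0,0,0,0,0,0]]}}

```text
time: 17.45
position: [0.6367, -0.0666, 0.151]
tool_rot: [-0.253, -0.661, 0.686, -0.17]
ft_force: [0.1, 0.2, -1.9]
grip_width: 0.0137
```

```bash
python3 -c "
from look import *
look('15',.059)
o=robot.get_obs();Rm=R.from_quat(o['tool_rot']).as_matrix();print('F tool',(Rm.T@o['ft_force']).round(2))"
```

```text
t 17.45 p [ 0.6367 -0.0666  0.151 ] w 0.0137 F [ 0.1  0.2 -1.9]
x,y,z axes [-0.814  0.102 -0.571] [ 0.567 -0.07  -0.821] [-0.123 -0.992 -0.001]
[-0.331  0.587  1.917  1.25   0.125  0.152] M [ 0.    0.66 -0.01]
rotvec err (tool)/pi [0.0006 0.0004 0.0009] shift [-0.004 -0.001 -0.001]
F tool [ 0.82  1.53 -0.2 ]
```

View pics/s15.png

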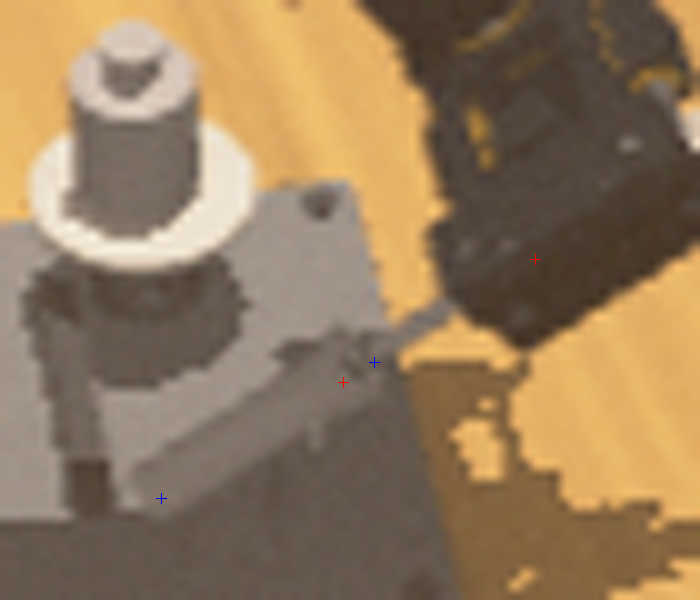

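Run:
```python
from h import *
im=np.mean([eyes.camera("side")[195:215,310:345].astype(float) for _ in range(2)],0)
im=np.clip((im-20)*1.6,0,255).astype(np.uint8)
cv2.imwrite("pics/s16.png",cv2.resize(im[:,:,::-1],None,fx=20,fy=20,interpolation=cv2.INTER_CUBIC))
```

```text
(no output)
```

View pics/s16.png

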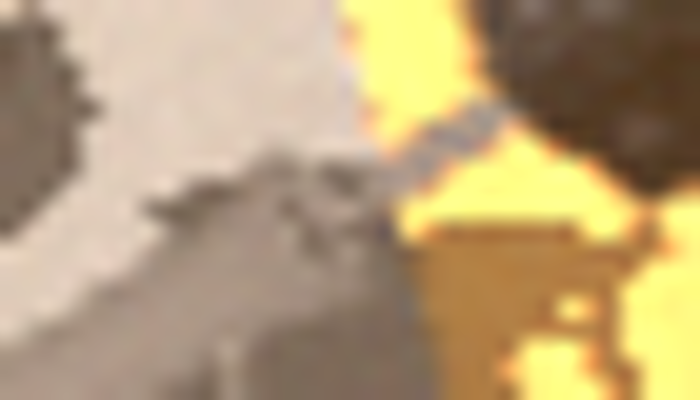

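Request:
{"name": "play_rows", "arguments": {"series": [[0,0.04,0,0,0,0,0],[0,0.04,0,0,0,0,0],[0,0.04,0,0,0,0,0],[0,0,0,0,0,0,0],[0,0,0,0,0,0,0]]}}

```text
time: 18.02
position: [0.6269, -0.0653, 0.1441]
tool_rot: [-0.253, -0.661, 0.686, -0.169]
ft_force: [-0.2, -0.2, -1.8]
grip_width: 0.0135
```

```bash
cat >> look.py <<'E'
def st(s):
    o,Rm=rep();F=Rm.T@o["ft_force"];print("Ftool",F.round(2),"Mtool",(Rm.T@o["moment"]).round(2),"roterr",(R.from_matrix(Rm.T@RT).as_rotvec()/np.pi).round(4),"shift",(Rm.T@(tcp(s)-o["position"])/.1).round(3))
E
python3 -c "
from look import *
st(.047)"
```

```text
t 18.02 p [ 0.6269 -0.0653  0.1441] w 0.0135 F [-0.2 -0.2 -1.8]
x,y,z axes [-0.814  0.102 -0.571] [ 0.567 -0.07  -0.821] [-0.123 -0.992 -0.001]
Ftool [1.19 1.32 0.21] Mtool [ 0.03  0.   -0.62] roterr [0.0006 0.0003 0.0009] shift [-0.005 -0.    -0.001]
```

Request:
{"name": "play_rows", "arguments": {"series": [[0,0.04,0,0,0,0,0],[0,0.04,0,0,0,0,0],[0,0.04,0,0,0,0,0],[0,0,0,0,0,0,0],[0,0,0,0,0,0,0]]}}

```text
time: 18.43
position: [0.6173, -0.0641, 0.1373]
tool_rot: [-0.253, -0.661, 0.686, -0.17]
ft_force: [-0.0, 0.4, -1.9]
grip_width: 0.0138
```

```bash
python3 -c "
from look import *
st(.035);look('17',.035)"
```

```text
t 18.43 p [ 0.6173 -0.0641  0.1373] w 0.0138 F [-0.   0.4 -1.9]
x,y,z axes [-0.814  0.102 -0.571] [ 0.567 -0.07  -0.821] [-0.123 -0.992 -0.001]
Ftool [ 1.14  1.51 -0.35] Mtool [ 0.02 -0.02 -0.57] roterr [0.0006 0.0004 0.0009] shift [-0.003 -0.    -0.001]
t 18.43 p [ 0.6173 -0.0641  0.1373] w 0.0138 F [-0.   0.4 -1.9]
x,y,z axes [-0.814  0.102 -0.571] [ 0.567 -0.07  -0.821] [-0.123 -0.992 -0.001]
[-0.34   0.601  1.973  1.803  0.127 -0.412] M [0.05 0.57 0.01]
rotvec err (tool)/pi [0.0006 0.0004 0.0009] shift [-0.003 -0.    -0.001]
```

View pics/s17.png

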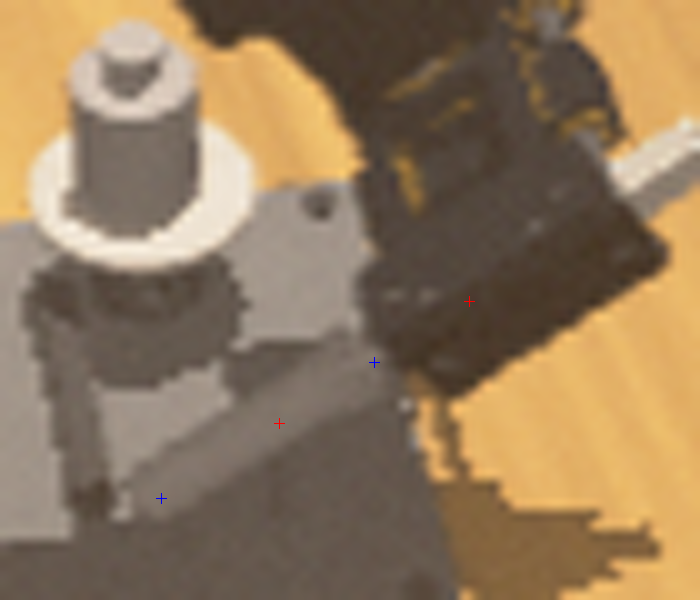

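Request:
{"name": "play_rows", "arguments": {"series": [[0,0.04,0,0,0,0,0],[0,0.04,0,0,0,0,0],[0,0.04,0,0,0,0,0],[0,0.04,0,0,0,0,0],[0,0.04,0,0,0,0,0],[0,0.04,0,0,0,0,0],[0,0.03,0,0,0,0,0],[0,0,0,0,0,0,0],[0,0,0,0,0,0,0]]}}

```text
time: 19.23
position: [0.5954, -0.0614, 0.122]
tool_rot: [-0.253, -0.661, 0.686, -0.17]
ft_force: [-0.4, 0.6, -2.1]
grip_width: 0.0133
```

```bash
python3 -c "
from look import *
st(.008)"
```

```text
t 19.23 p [ 0.5954 -0.0614  0.122 ] w 0.0133 F [-0.4  0.6 -2.1]
x,y,z axes [-0.814  0.101 -0.572] [ 0.567 -0.07  -0.821] [-0.123 -0.992 -0.001]
Ftool [ 1.53  1.44 -0.59] Mtool [ 0.03 -0.   -0.56] roterr [0.0007 0.0005 0.0008] shift [-0.001  0.    -0.001]
```

Request:
{"name": "play_rows", "arguments": {"series": [[0,0.02,0,0,0,0,0],[0,0.02,0,0,0,0,0],[0,0.02,0,0,0,0,0],[0,0,0,0,0,0,0],[0,0,0,0,0,0,0]]}}

```text
time: 19.65
position: [0.5904, -0.0607, 0.1184]
tool_rot: [-0.253, -0.661, 0.686, -0.17]
ft_force: [-0.1, 0.1, -1.4]
grip_width: 0.0135
```

```bash
python3 -c "
from look import *
st(.002)"
```

```text
t 19.65 p [ 0.5904 -0.0607  0.1184] w 0.0135 F [-0.1  0.1 -1.4]
x,y,z axes [-0.814  0.101 -0.571] [ 0.567 -0.069 -0.821] [-0.123 -0.992 -0.001]
Ftool [ 0.9   1.14 -0.13] Mtool [ 0.04 -0.04 -0.62] roterr [0.0007 0.0005 0.0008] shift [-0.004  0.001 -0.001]
```

Request:
{"name": "play_rows", "arguments": {"series": [[0,0.015,0,0,0,0,0],[0,0.015,0,0,0,0,0],[0,0,0,0,0,0,0],[0,0,0,0,0,0,0]]}}

```text
time: 19.98
position: [0.589, -0.0606, 0.1175]
tool_rot: [-0.254, -0.66, 0.686, -0.171]
ft_force: [2.4, -0.7, 0.7]
grip_width: 0.0136
```

```bash
python3 -c "
from look import *
st(-.001)
crop('side',310,180,350,220,15,'s18.png')"
```

```text
t 19.98 p [ 0.589  -0.0606  0.1175] w 0.0136 F [ 2.4 -0.7  0.7]
x,y,z axes [-0.813  0.101 -0.574] [ 0.57  -0.07  -0.819] [-0.123 -0.992 -0.001]
Ftool [-2.43  0.84  0.44] Mtool [-0.03 -0.05 -0.14] roterr [ 0.0008  0.0004 -0.0001] shift [ 0.009  0.001 -0.001]
```

View pics/s18.png

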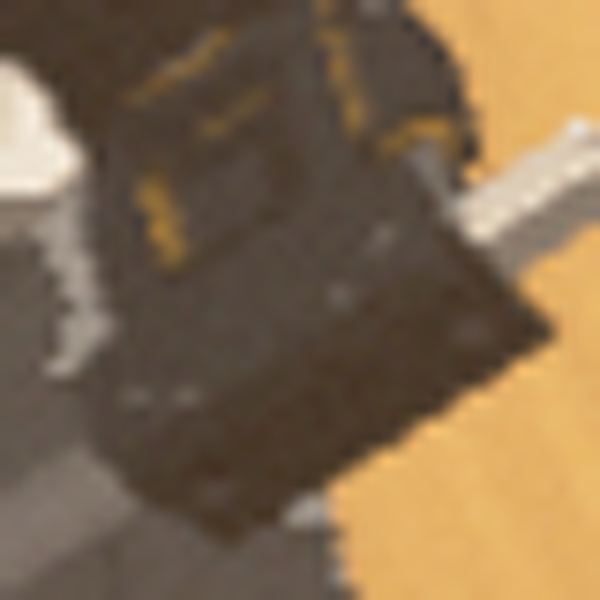

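Request:
{"name": "play_rows", "arguments": {"series": [[0,0.01,0,0,0,0,0],[0,0.01,0,0,0,0,0],[0,0,0,0,0,0,0],[0,0,0,0,0,0,0],[0,0,0,0,0,0,0]]}}

```text
time: 20.45
position: [0.5889, -0.0606, 0.1174]
tool_rot: [-0.255, -0.66, 0.685, -0.172]
ft_force: [5.5, -0.0, 4.5]
grip_width: 0.0138
```

```bash
python3 -c "
from look import *
st(-.001)"
```

```text
t 20.45 p [ 0.5889 -0.0606  0.1174] w 0.0138 F [ 5.5 -0.   4.5]
x,y,z axes [-0.81   0.101 -0.577] [ 0.573 -0.069 -0.817] [-0.122 -0.992 -0.001]
Ftool [-7.09 -0.5  -0.67] Mtool [ 0.08 -0.03  0.56] roterr [ 0.0009  0.0005 -0.0015] shift [ 0.009  0.001 -0.001]
```

Request:
{"name": "play_rows", "arguments": {"series": [[0,-0.03,0,0,0,0,0],[0,-0.04,0,0,0,0,0],[0,-0.04,0,0,0,0,0],[0,-0.04,0,0,0,0,0],[0,-0.04,0,0,0,0,0],[0,-0.04,0,0,0,0,0],[0,-0.04,0,0,0,0,0],[0,-0.04,0,0,0,0,0],[0,-0.04,0,0,0,0,0],[0,-0.04,0,0,0,0,0],[0,-0.04,0,0,0,0,0],[0,-0.04,0,0,0,0,0]]}}

```text
time: 21.45
position: [0.6224, -0.0648, 0.1409]
tool_rot: [-0.252, -0.661, 0.687, -0.168]
ft_force: [-1.3, 0.9, -1.2]
grip_width: 0.0133
```

Request:
{"name": "play_rows", "arguments": {"series": [[0,-0.04,0,0,0,0,0],[0,-0.04,0,0,0,0,0],[0,-0.04,0,0,0,0,0],[0,-0.04,0,0,0,0,0],[0,-0.04,0,0,0,0,0],[0,-0.04,0,0,0,0,0],[0,-0.05,0,0,0,0,0],[0,-0.06,0,0,0,0,0],[0,-0.07,0,0,0,0,0],[0,-0.08,0,0,0,0,0],[0,-0.08,0,0,0,0,0],[0,-0.08,0,0,0,0,0]]}}

```text
time: 22.45
position: [0.6763, -0.0711, 0.1783]
tool_rot: [-0.252, -0.661, 0.686, -0.168]
ft_force: [-0.0, 0.3, -1.4]
grip_width: 0.0135
```

```bash
python3 -c "
from look import *
st(.11);look('19',.11)"
```

```text
t 22.45 p [ 0.6763 -0.0711  0.1783] w 0.0135 F [-0.   0.3 -1.4]
x,y,z axes [-0.817  0.102 -0.568] [ 0.564 -0.069 -0.823] [-0.123 -0.992 -0.001]
Ftool [ 0.87  1.12 -0.33] Mtool [ 0.04 -0.01 -0.66] roterr [0.0008 0.0005 0.0023] shift [-0.031 -0.006  0.004]
t 22.45 p [ 0.6763 -0.0711  0.1783] w 0.0135 F [-0.   0.3 -1.4]
x,y,z axes [-0.817  0.102 -0.568] [ 0.564 -0.069 -0.823] [-0.123 -0.992 -0.001]
[-0.314  0.57   1.799  0.554  0.208  0.869] M [ 0.05  0.66 -0.02]
rotvec err (tool)/pi [0.0008 0.0005 0.0023] shift [-0.031 -0.006  0.004]
```

View pics/s19.png

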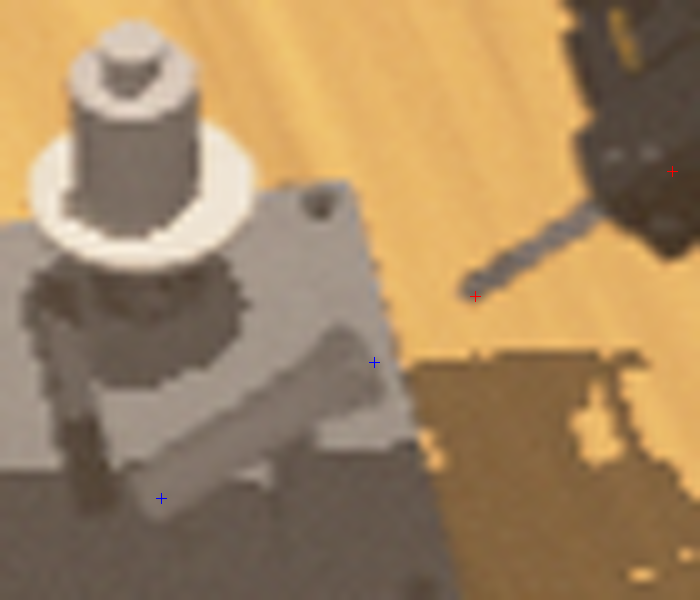

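Request:
{"name": "play_rows", "arguments": {"series": [[0,-0.1,-0.15,0,0,0,0],[0,-0.15,-0.2,0,0,0,0],[0,-0.15,-0.2,0,0,0,0],[0,0,0,0,0,0,0],[0,0,0,0,0,0,-0.035],[0,0,0,0,0,0,-0.035],[0,0,0,0,0,0,-0.035],[0,0,0,0,0,0,-0.035],[0,0,0,0,0,0,-0.035],[0,0,0,0,0,0,-0.02],[0,0,0,0,0,0,0],[0,0,0,0,0,0,0]]}}

```text
time: 23.5
position: [0.6788, -0.0712, 0.2451]
tool_rot: [0.041, 0.707, -0.705, -0.046]
ft_force: [-0.3, -0.1, -1.3]
grip_width: 0.0131
```

Run:
```python
from h import *
o,Rm=rep();print(o["q"].round(3))
RL=np.stack([[-np.cos(YAW),-np.sin(YAW),0],[0,0,-1],np.cross([-np.cos(YAW),-np.sin(YAW),0],[0,0,-1])],1)
tgt=np.array([.4355,-.348,.105])-RL@[.116,.006,0]
print(tgt,"rot",(R.from_matrix(Rm.T@RL).as_rotvec()/np.pi).round(4),"shift",(Rm.T@(tgt-o["position"])/.1).round(3))
```

```text
t 23.5 p [ 0.6788 -0.0712  0.2451] w 0.0131 F [-0.3 -0.1 -1.3]
x,y,z axes [-0.993  0.122  0.007] [-0.007  0.004 -1.   ] [-0.122 -0.993 -0.003]
[-0.269  0.613  1.272  0.002  1.264  1.423]
[ 0.55058531 -0.36253866  0.111     ] rot [0.001  0.0012 0.0023] shift [0.908 1.339 3.051]
```

Request:
{"name": "play_rows", "arguments": {"series": [[0,0.05,0,0.15,0,0,0.002],[0,0.1,0.05,0.33,0,0,0],[0,0.1,0.05,0.33,0,0,0],[0,0.1,0.1,0.33,0,0,0],[0,0.1,0.1,0.33,0,0,0],[0,0.1,0.1,0.33,0,0,0],[0,0.1,0.1,0.33,0,0,0],[0,0.1,0.1,0.33,0,0,0],[0,0.1,0.1,0.33,0,0,0],[0,0.06,0.1,0.26,0,0,0],[0,0,0,0,0,0,0],[0,0,0,0,0,0,0]]}}

```text
time: 24.5
position: [0.549, -0.3642, 0.1666]
tool_rot: [0.045, 0.707, -0.705, -0.045]
ft_force: [-0.1, 0.5, -1.0]
grip_width: 0.0132
```

```bash
cat > fin.py <<'E'
from h import *
RL=np.stack([[-np.cos(YAW),-np.sin(YAW),0],[0,0,-1],np.cross([-np.cos(YAW),-np.sin(YAW),0],[0,0,-1])],1)
tgt=np.array([.4355,-.348,.105])-RL@[.116,.006,0]
def go(tag):
    o,Rm=rep()
    print("rot",(R.from_matrix(Rm.T@RL).as_rotvec()/np.pi).round(4),"shift",(Rm.T@(tgt-o["position"])/.1).round(3),"tip",(o["position"]+Rm@[.117,.006,0]).round(4))
    crop("side",280,240,380,330,7,f"s{tag}.png");crop("top",350,150,450,250,7,f"t{tag}.png")
E
python3 -c "
from fin import *
go('20')"
```

```text
t 24.5 p [ 0.549  -0.3642  0.1666] w 0.0132 F [-0.1  0.5 -1. ]
x,y,z axes [-0.992  0.127 -0.   ] [ 0.001  0.003 -1.   ] [-0.127 -0.992 -0.003]
rot [ 0.0009 -0.0004 -0.0001] shift [-0.014  0.556 -0.017] tip [ 0.4329 -0.3494  0.1606]
```

View pics/s20.png

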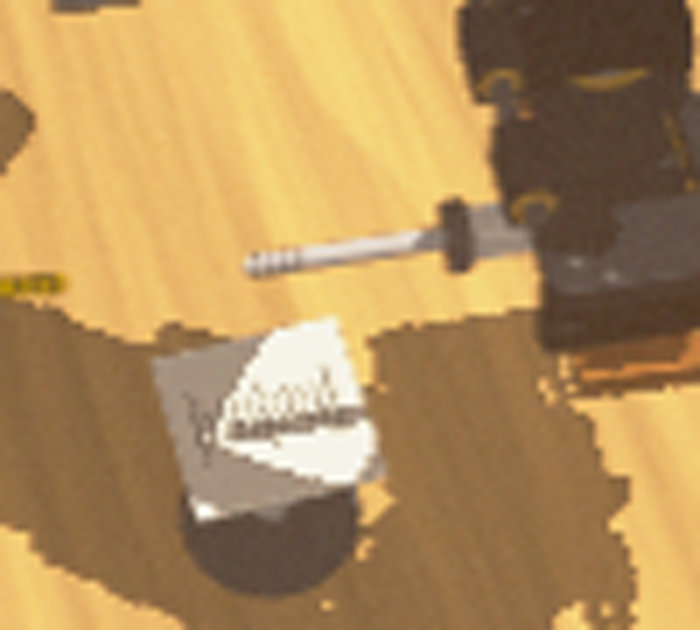

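View pics/t20.png

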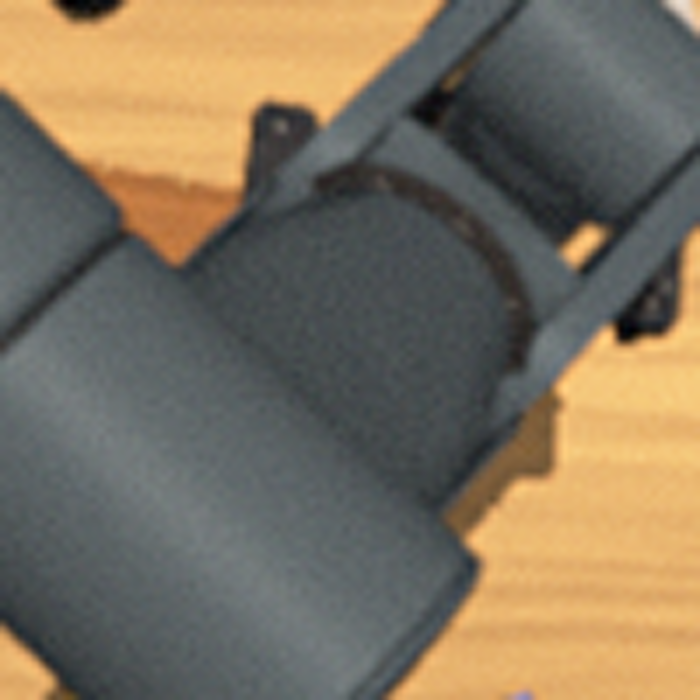

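Request:
{"name": "play_rows", "arguments": {"series": [[0,-0.01,0.1,-0.01,0,0,0],[0,0,0.15,0,0,0,0],[0,0,0.15,0,0,0,0],[0,0,0.1,0,0,0,0],[0,0,0.06,0,0,0,0],[0,0,0,0,0,0,0],[0,0,0,0,0,0,0],[0,0,0,0,0,0,0],[0,0,0,0,0,0,0],[0,0,0,0,0,0,0]]}}

```text
time: 25.43
position: [0.5535, -0.3628, 0.1125]
tool_rot: [-0.045, -0.706, 0.706, 0.042]
ft_force: [0.4, 0.2, -2.4]
grip_width: 0.0137
```

```bash
python3 -c "
from fin import *
go('21')
crop('side',0,0,640,400,1.2,'s22.png')
print(proj('side',(.4355,-.348,.105)),proj('side',(.4355,-.348,.07)))"
```

```text
t 25.43 p [ 0.5535 -0.3628  0.1125] w 0.0137 F [ 0.4  0.2 -2.4]
x,y,z axes [-0.992  0.123 -0.003] [ 0.003 -0.    -1.   ] [-0.123 -0.992  0.   ]
rot [-0.      0.0007 -0.001 ] shift [0.029 0.015 0.001] tip [ 0.4374 -0.3484  0.1062]
[317.5319542  290.61568701] [317.7999252  298.62442241]
```

View pics/s21.png

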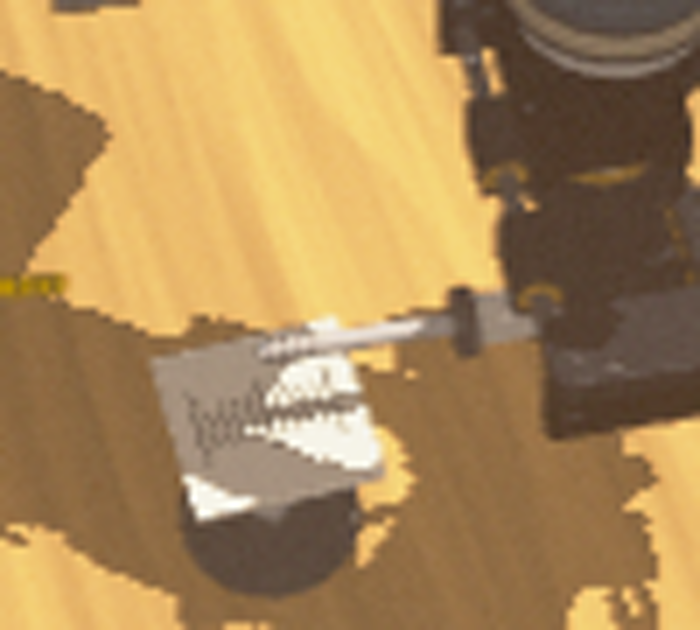

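View pics/s22.png

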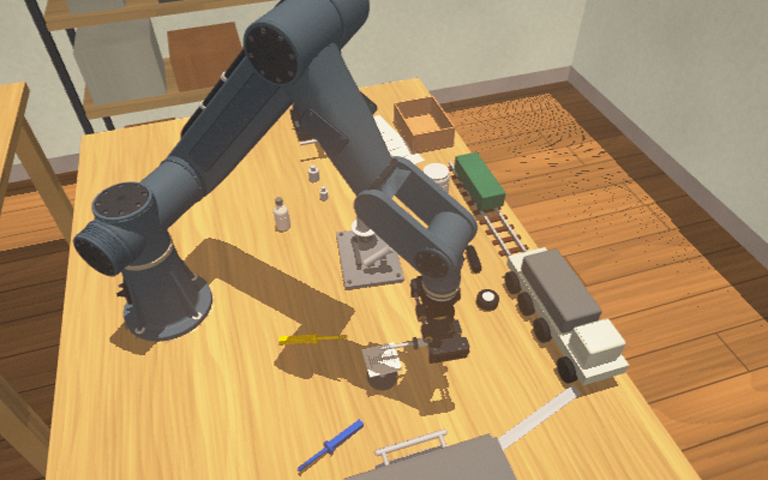

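Request:
{"name": "play_rows", "arguments": {"series": [[0,0.02,0,0.02,0,0,0],[0,0,0,0,0,0,0],[0,0,0,0,0,0,0],[0,0,0,0,0,0,0],[0,0,0,0,0,0,0],[0,0,0,0,0,0,0],[0,0,0,0,0,0,0],[0,0,0,0,0,0,0]]}}

```text
time: 26.25
position: [0.5508, -0.3641, 0.1116]
tool_rot: [0.044, 0.706, -0.705, -0.043]
ft_force: [-0.8, -0.1, -2.0]
grip_width: 0.0138
```

```bash
python3 -c "
from fin import *
go('23')
crop('top',180,120,460,270,2.8,'t24.png')
print(robot.get_obs()['joint_velocities'].round(4))"
```

```text
t 26.25 p [ 0.5508 -0.3641  0.1116] w 0.0138 F [-0.8 -0.1 -2. ]
x,y,z axes [-0.992  0.123 -0.002] [ 0.002  0.001 -1.   ] [-0.123 -0.992 -0.001]
rot [ 0.0003  0.0008 -0.0005] shift [ 0.004  0.006 -0.015] tip [ 0.4347 -0.3497  0.1054]
[ 0.0014 -0.     -0.0001  0.     -0.0006 -0.0005]
```

View pics/t24.png

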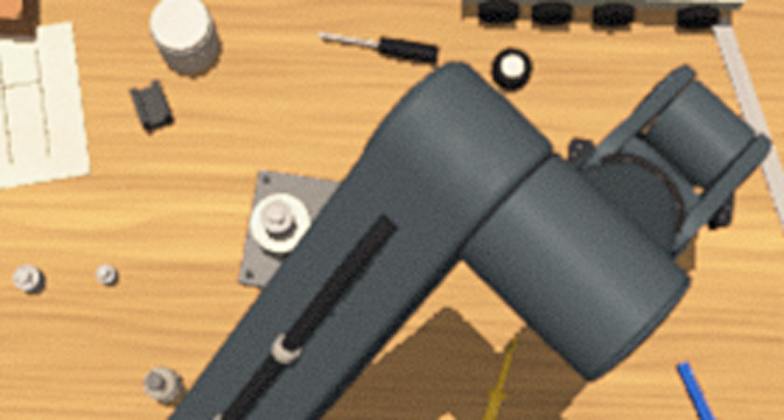

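View pics/s23.png

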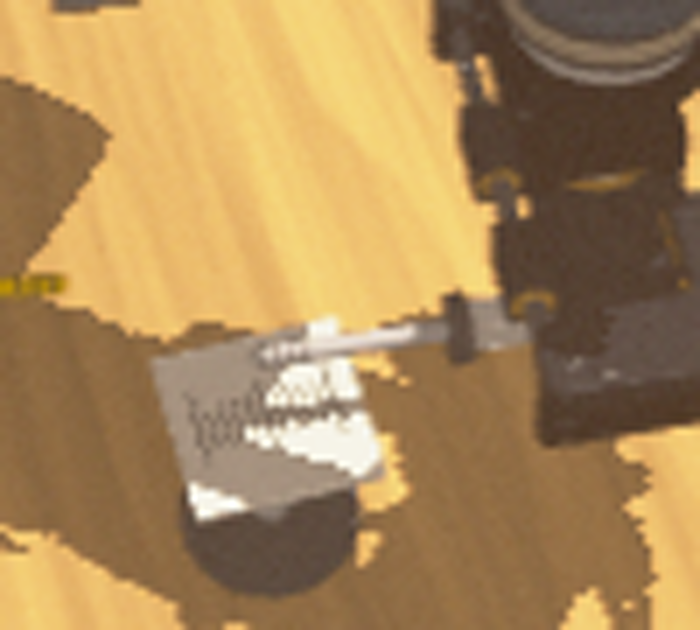

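The top view shows the weight upright on the pan at about (278,218) in the crop, and the other objects where they were. The side view shows the tip over the plate, level and clear of it. I'm handing in.

```bash
python3 -c "
from rig import ticket
print(ticket.hand_in())"
```

```text
the job is handed in; nothing more can be done
None
```

The task is done and handed in at about 26 s of the 64 s allowed. The hand-in gives no verdict, so the results below are from my own checks.

- **Weight:** I lowered the large weight onto the pan until the spring carried nearly all of it, then released it. It stands upright, within about 3 mm of the pan's centre by overlays on the wrist and side pictures. I inferred the pan's sinking from height and force (about 11–12 mm) and did not measure it directly.
- **Rod in the tube:** The aluminium rod went in with no side force. It stopped firmly at the expected collar position with an axial push of about 8 N. The gripper hid the collar from the cameras, so that stop is judged from force and position only.
- **Drawing out:** I drew the rod right out, still gripped, and the picture showed its tip clear of the mouth.
- **Final pose:** The rod is level within about 0.2° and still. The tip is about 35 mm above the plate by arm position and within a few millimetres of its centre.
- **Disagreements:** The side camera puts the tip about 2 pixels (roughly 5 mm) from where the arm position says it is. The cameras also differed by 2–5 mm on object positions. Both are well inside the tolerances.
- **Other things:** The bystanders looked unmoved in the last top view.

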